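# Put the glaze scale away locked, with its dippers nested on the pan

## Robot

A 6-joint arm with a two-finger parallel gripper is mounted at the origin on the work surface. World frame = base frame: x ahead of the robot, y to its left, z up, the work surface at z = 0. Lengths are in m, angles in rad, forces in N, time in s.
With the tool pointing down it reaches from about 0.225 to 0.875 m from the base axis. Payload 3.4 kg.
Tool frame: the origin (TCP) lies on the centre line of the jaws, within the pads' length; the fingertips stand 17 mm ahead of it and the grasp point (between the pads) lies 2 mm behind it (manip.finger_overhang is the distance from the TCP to the fingertips, in m); y points along the fingers, x is the direction in which the jaws open and shut, and the axes are right-handed (so a half turn about y gives the same grasp; the last joint's range is limited). The gripper opens to 85 mm and grips with 20 to 120 N. Pads are 22 mm wide; open, the fingers measure 114 mm over their backs; the gripper's body (76 mm by 85 mm) begins 54 mm behind the grasp point. The pads swing forward as they close: fully open they stand 13 mm farther back than shut.
Start: joints at [1.097, 0.276, 1.505, -0, 1.361, -0.121], TCP at [0.199, 0.54, 0.248] pointing down, gripper open.
Joint ranges: [-2.89, 2.89], [-0.75, 2.08], [0.22, 2.7], [-1.18, 4.32], [0.11, 2.71], [-2.7, 2.7]. Speed limits (rad/s): [2.57, 2.57, 3.14, 3.14, 3.14, 3.14].

## Interface

Orientations are given as a unit quaternion [w, x, y, z].
In Python, from rig import manip gives the robot as it stands.
- The arm moves only by the tool arm_command, never from a script. Its argument "commands" is a list of rows, each a list of 3 entries, a list of its own where there are three numbers: the finger opening in cm, from 0 to 8.54, then the shift along the world's x, y, z in cm, then the turn about the world's z in rad. A call has 1 to 12 rows; each row shifts and turns the commanded pose from where the row before left it; what a row does not reach is not made up. A row lasts 1/10 s, in which the tool goes at most 50 mm and 8.59 degrees, less where a joint would pass 70% of its speed; a pose out of reach is approached as far as the arm can. A call with a gripper value outside its range is refused whole. The fingers move at their own pace and stop on an object; "grip_force" is the grip in N (left out, the last holds). Time passes only in rows, so rows that do not move let the fingers close. It gives the time, the measured TCP pose, the force and the opening at its end, in the units of the state.
- manip.get_state(): the state, without advancing time (a new reading comes with each control period).
- manip.get_image(name): name is "scene" or "side" or "wrist"; returns a dict with "pixels" (480x640x3 uint8, red, green, blue), "range_z" (480x640 float32, m along the optical axis (not along the pixel's ray), 0 where there is no reading), "intrinsics" (3x3 intrinsics, pixels), "R" (3x3) and "t" (3): a world point X has camera coordinates R X + t. Camera axes: x right, y down, z forward; pixel columns grow to the right and rows downward; lengths in m; the calibration is good to about 2 mm. A picture is of the moment at which its call begins.
- manip.sign_off(): hands the job in, once; it reports no verdict.
The state is a dict: "clock": time; "qpos": joint angles; "qd": joint speeds; "effort": joint torques, N m; "position": TCP position; "ee_rot": TCP orientation; "contact_force": force on the tool from outside, world axes, zero at the start; "moment": the same for the moment, N m; "width": finger opening in m.
Only numpy, scipy, OpenCV 4.12 (cv2) and the standard library are available. Lean on these libraries where they do the work, as an engineer would, in place of code of your own. Each camera call takes 0.05 s, during which the arm holds its last target.

## Task

Put the glaze scale away: stand the brass check weight in the free well of its weight tray, then lock the emptied pan with the transit lock (pull the black knob up, turn it clockwise to the next notch and let it snap fully down). Then nest all the steel dippers there are upright inside one another, largest outermost, in the middle of the locked pan. Set things down gently, never slamming or leaning on the pan, and leave the brush jar, pump bottle and tiles where they are.

Things in the scene. Friction and masses are not known exactly. Their poses are not given: they have to be found in the camera images.
- scale: Mechanical bench scale, fixed to the table, a grey housing 200 mm (x) by 340 mm (y) and 50 mm high; origin under its middle on the table, z up. In its own frame the round pan is towards +y (axis at x 0, y +70 mm), the transit-lock knob at x -40, y -105 mm, and a low round dial (94 mm across, top 75 mm above the table) at x +48, y -112 mm.
- pan_center (a point): Centre of the top face of the scale's flat aluminium pan (184 mm across), 83 mm above the table when the pan is up. The pan moves with it.
- pan (a joint): How far the sprung pan has sunk, m: 0 empty (fully up), about 2 mm down for each newton on it, stop at 18 mm. With the lock engaged a steel tongue stands under a lug of the pan and the pan cannot sink more than about 1.5 mm under the dippers. With a load on the pan the lug is down in the way of the tongue and the knob cannot reach the lock notch.
- lock_turn (a joint): Angle of the transit-lock knob, rad, growing clockwise seen from above: 0 = free notch (as found), 1.047 (60 degrees) = lock notch; the play in a notch is at most 0.1 either way. It cannot be turned beyond these two. Between the notches 9 mm high lands stop the knob's three steel noses, so the knob must be pulled up to be turned.
- lock_pull (a joint): How far the knob is pulled straight up against its spring, m: 0 = fully down in a notch, 0.016 = stop; it turns freely from 0.011 up, and rests at about 0.009 if let go on the land. The spring pulls it down with about 8 N at 0 and 11 N at the top.
- lock_grip (a point): Grip point of the lock knob, on its vertical axis, 104 mm above the table with the knob down; it rises and turns with the knob, its x axis along the bar. The black bar grip is 46 mm long, 14 mm wide, 32 mm high, its top 13 mm above this point. Three steel noses under it, 120 degrees apart, reach 32 mm from the axis; a steel collar with six notches, 62 mm across, stands to 80 mm above the table.
- weight: Brass check weight, 500 g: foot 42 mm across and 46 mm high, a neck, then a round grip 28 mm across from 57 to 72 mm up; 74 mm high in all. Origin under its middle, z up. It stands on the pan at the start.
- tray_spot (a point): Place of the check weight in its wooden weight tray: centre of the free well's floor, 7 mm above the table. The well measures 61 mm (x) by 82 mm (y) in the tray's axes (those of this point); the walls round it stand 26 mm above the table. Fixed smaller weights, up to 64 mm above the table, stand in the other half, on the +x side from 48 mm away.
- dipper_1: Steel dipper, the largest of the set of five (three to five of them are present): a round cup 132 mm across at the rim, 124 mm at the foot, 76 mm high, wall and floor 3 mm, about 220 g. A flat upright strap handle (20 mm wide along y, 6 mm thick along x) rises from the rim on the +x side, its middle 63 mm from the cup's axis, its top 135 mm above the foot. Origin under the middle of the foot, z up.
- dipper_2: Steel dipper, the second largest of the set of five (three to five of them are present): a round cup 112 mm across at the rim, 104 mm at the foot, 68 mm high, wall and floor 3 mm, about 190 g. A flat upright strap handle (20 mm wide along y, 6 mm thick along x) rises from the rim on the +x side, its middle 53 mm from the cup's axis, its top 132 mm above the foot. Origin under the middle of the foot, z up.
- dipper_3: Steel dipper, the middle of the set of five (three to five of them are present): a round cup 92 mm across at the rim, 84 mm at the foot, 60 mm high, wall and floor 3 mm, about 160 g. A flat upright strap handle (20 mm wide along y, 6 mm thick along x) rises from the rim on the +x side, its middle 43 mm from the cup's axis, its top 129 mm above the foot. Origin under the middle of the foot, z up.
- dipper_4: Steel dipper, the second smallest of the set of five (three to five of them are present): a round cup 72 mm across at the rim, 64 mm at the foot, 52 mm high, wall and floor 3 mm, about 130 g. A flat upright strap handle (20 mm wide along y, 6 mm thick along x) rises from the rim on the +x side, its middle 33 mm from the cup's axis, its top 126 mm above the foot. Origin under the middle of the foot, z up.
- dipper_5: Steel dipper, the smallest of the set of five (three to five of them are present): a round cup 52 mm across at the rim, 44 mm at the foot, 44 mm high, wall and floor 3 mm, about 100 g. A flat upright strap handle (20 mm wide along y, 6 mm thick along x) rises from the rim on the +x side, its middle 23 mm from the cup's axis, its top 123 mm above the foot. Origin under the middle of the foot, z up.
- brush_jar: Bystander: white jar of brushes, 74 mm across, 90 mm high (brushes to about 200 mm). Origin under its middle.
- pump_bottle: Bystander: white pump bottle, 70 mm across, 170 mm high. Origin under its middle.
- tiles: Bystander: stack of terracotta tiles, 100 by 100 mm, 32 mm high. Origin under its middle.

How it is judged:
On the way:
1. the transit lock snapped down in its lock notch with the emptied pan fully up and no dipper on it yet (value of joint lock_turn above 0.93 rad and value of joint lock_pull below 0.003 m and value of joint pan below 0.0025 m and horizontal distance between each of weight, dipper_1, dipper_2, dipper_3, dipper_4, dipper_5 and pan_center above 0.1 m), for 0.2 s.
At the end, for the whole second after the job is handed in: Knob down (3 mm) in the lock notch; pan sunk under 3 mm; weight upright on the floor of the tray's well; every present dipper upright, at rest, the outermost within 28 mm of the pan's centre, each smaller one standing on the floor of the next larger one (value of joint lock_turn above 0.93 rad and value of joint each of lock_pull, pan below 0.003 m and horizontal distance between weight and tray_spot below 0.03 m and z of weight in the frame of tray_spot below 0.006 m and angle between each of weight, dipper_1, dipper_2, dipper_3, dipper_4, dipper_5's own z axis and vertical below 0.1 rad and linear speed of each of weight, dipper_1, dipper_2, dipper_3, dipper_4, dipper_5 below 0.02 m/s and horizontal distance between dipper_1 and pan_center below 0.028 m and z of dipper_1 in the frame of pan_center between -0.003 and 0.004 m and horizontal distance between dipper_2 and pan_center below 0.036 m and z of dipper_2 in the frame of pan_center between -0.003 and 0.007 m and z of each of dipper_2, dipper_3, dipper_4, dipper_5 in the frame of dipper_1 above 0.0015 m and horizontal distance between dipper_2 and dipper_1 below 0.013 m and horizontal distance between dipper_3 and pan_center below 0.044 m and z of dipper_3 in the frame of pan_center between -0.003 and 0.01 m and horizontal distance between dipper_3 and dipper_1 below 0.022 m and z of each of dipper_3, dipper_4, dipper_5 in the frame of dipper_2 above 0.0015 m and horizontal distance between dipper_3 and dipper_2 below 0.013 m and horizontal distance between dipper_4 and pan_center below 0.052 m and z of dipper_4 in the frame of pan_center between -0.003 and 0.013 m and horizontal distance between dipper_4 and dipper_1 below 0.031 m and horizontal distance between dipper_4 and dipper_2 below 0.022 m and z of each of dipper_4, dipper_5 in the frame of dipper_3 above 0.0015 m and horizontal distance between dipper_4 and dipper_3 below 0.013 m and horizontal distance between dipper_5 and pan_center below 0.06 m and z of dipper_5 in the frame of pan_center between -0.003 and 0.016 m and horizontal distance between dipper_5 and dipper_1 below 0.04 m and horizontal distance between dipper_5 and dipper_2 below 0.031 m and horizontal distance between dipper_5 and dipper_3 below 0.022 m and z of dipper_5 in the frame of dipper_4 above 0.0015 m and horizontal distance between dipper_5 and dipper_4 below 0.013 m); the robot touches nothing.
It fails at once if the pan was slammed or leaned on with more than 60 N (contact force between pan and anything else above 60 N).
It fails at once if a bystander (brush jar, pump bottle or tiles) was shifted by more than 30 mm or knocked over (distance of any of brush_jar, pump_bottle, tiles from where it was at the start of the episode above 0.03 m or angle between any of brush_jar, pump_bottle, tiles's own z axis and vertical above 0.5 rad).
Of dipper_1, dipper_2, dipper_3, dipper_4, dipper_5 only 3 to 5 are there at a start; the rules pass over those that are not, and their reading is None.
At some moment in a run one of dipper_1, dipper_2, dipper_3, dipper_4, dipper_5 may be knocked a few centimetres aside while the robot is not near it.
It also fails if it takes over 210 s, if anything falls off the work surface, if the arm or the gripper's body presses on something with over 40 N, if the wrist force passes 120 N, or if a joint passes its speed limit or range.

## Working session

There is one attempt and no reset: what is moved stays moved. The work goes in short steps, Python scripts to look and compute and a tool call to move; the robot and the scene stay as the last step left them, time stands still between calls to the robot, and variables do not carry over. Pictures are saved under pics/ and viewed, and the job is handed in when it is done.

Besides the shell and the picture viewer there is one more tool, called after "Emit:" in YAML: its name, and indented under it one key for each argument. arm_command: Moves the arm, as the interface text tells. Its arguments: {"type":"object","properties":{"commands":{"type":"array"},"grip_force":{"type":"number"}},"required":["commands"]}

```bash
mkdir -p pics; ls; cat > h.py <<'E'
import numpy as np,cv2
from rig import manip
def shot(name,fn):
    im=manip.get_image(name); cv2.imwrite('pics/'+fn+'.png',cv2.cvtColor(im['pixels'],cv2.COLOR_RGB2BGR)); np.savez('pics/'+fn+'.npz',**im); return im
def load(fn): return dict(np.load('pics/'+fn+'.npz'))
def onplane(im,u,v,z):
    K,R,t=im['intrinsics'],im['R'],im['t']; c=-R.T@t; d=R.T@np.linalg.inv(K)@np.array([u,v,1.0]); return c+d*(z-c[2])/d[2]
def cloud(im):
    K,R,t=im['intrinsics'],im['R'],im['t']; Z=im['range_z'].astype(float); v,u=np.mgrid[:480,:640]
    P=np.stack([(u-K[0,2])/K[0,0]*Z,(v-K[1,2])/K[1,1]*Z,Z],-1); W=(P-t)@R; W[Z==0]=np.nan; return W
E
python3 - <<'E'
from h import *
for n in ['scene','side','wrist']:
    im=shot(n,n+'0'); print(n,-im['R'].T@im['t'],im['R'][2])
s=manip.get_state(); print(s); print(manip.finger_overhang)
E
```

```text
pics
scene [ 1.20438206 -0.74350943  1.04486398] [-0.49254678  0.53874042 -0.68348842]
side [ 0.05147978 -0.71455266  1.03239858] [ 0.3732401   0.5573208  -0.74167739]
wrist [0.13438395 0.56287965 0.37284818] [ 0.24654062 -0.09290341 -0.96466921]
{'clock': 0.15, 'qpos': array([ 1.09704154e+00,  2.76474437e-01,  1.50581396e+00, -3.45644649e-05,
        1.36071661e+00, -1.21026537e-01]), 'qd': array([ 0.00207785, -0.00264703, -0.00354519,  0.00038371, -0.00207144,
       -0.00014729]), 'effort': array([ 1.30988912e-03, -4.17142653e+01, -2.46032828e+01, -3.01309829e-04,
        7.65061181e-03,  3.25871895e-05]), 'position': array([0.19850357, 0.53926429, 0.24763563]), 'ee_rot': array([-0.5797234 ,  0.58021276,  0.40408497, -0.40495587]), 'contact_force': array([0.17839402, 0.20655997, 0.33855567]), 'moment': array([0.02469166, 0.04294228, 0.0446998 ]), 'width': 0.0857202805914376}
0.017
```

View pics/scene0.png

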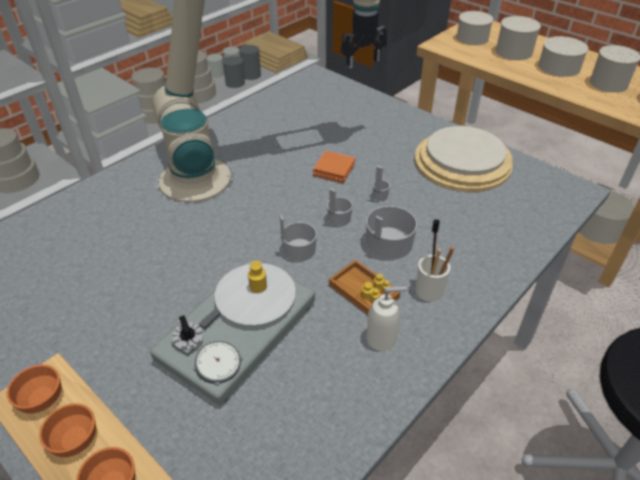

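View pics/side0.png

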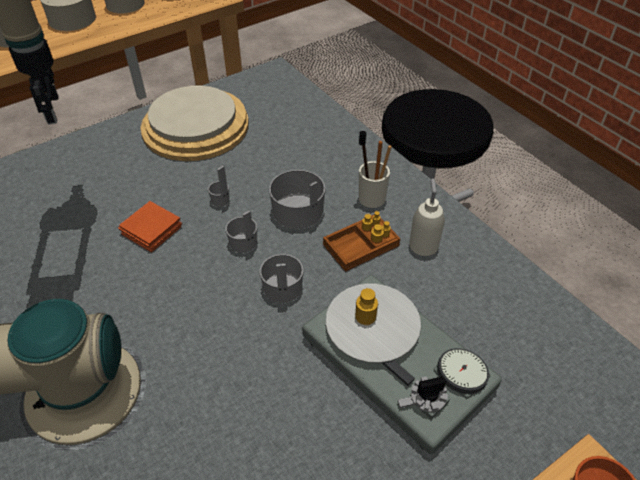

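View pics/wrist0.png

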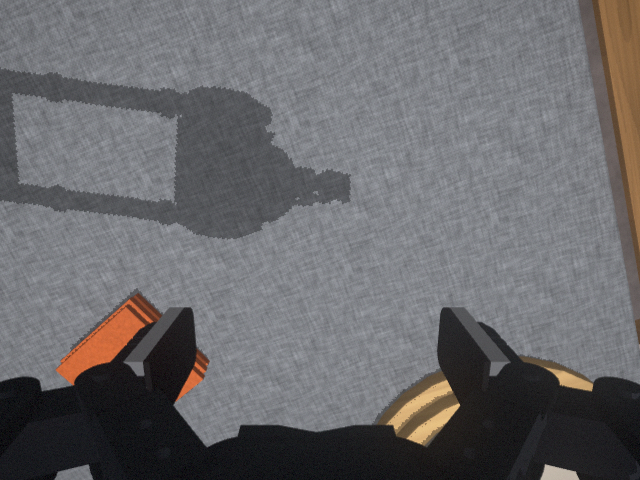

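The side view shows four dippers: a large one at (298,198), then (282,278), (241,233) and (218,190). The weight is at (367,306), the knob at (430,388), and the tray at (362,240) with its free half to the left. Next I measure with the depth clouds.

```bash
cat > top.py <<'E'
from h import *
import sys
def hmap(fns,x0=0.2,x1=0.9,y0=-0.4,y1=0.45,r=0.00125,zmax=0.3):
    H=np.zeros((int((x1-x0)/r),int((y1-y0)/r)));C=np.zeros(H.shape+(3,),np.uint8)
    for f in fns:
        im=load(f);W=cloud(im).reshape(-1,3);p=im['pixels'].reshape(-1,3)
        m=np.isfinite(W[:,0])&(W[:,2]<zmax);W=W[m];p=p[m]
        i=((W[:,0]-x0)/r).astype(int);j=((W[:,1]-y0)/r).astype(int)
        k=(i>=0)&(j>=0)&(i<H.shape[0])&(j<H.shape[1]);i,j,W,p=i[k],j[k],W[k],p[k]
        o=np.argsort(W[:,2]);i,j,W,p=i[o],j[o],W[o],p[o]
        b=W[:,2]>H[i,j]; H[i[b],j[b]]=W[b,2]; C[i[b],j[b]]=p[b]
    return H,C
if __name__=='__main__':
    H,C=hmap(['scene0','side0'])
    g=cv2.applyColorMap(np.clip(H/0.16*255,0,255).astype(np.uint8),cv2.COLORMAP_JET)
    cv2.imwrite('pics/top0.png',g[::-1,::-1]); print(g.shape)
E
python3 top.py
```

```text
(560, 680, 3)
```

View pics/top0.png

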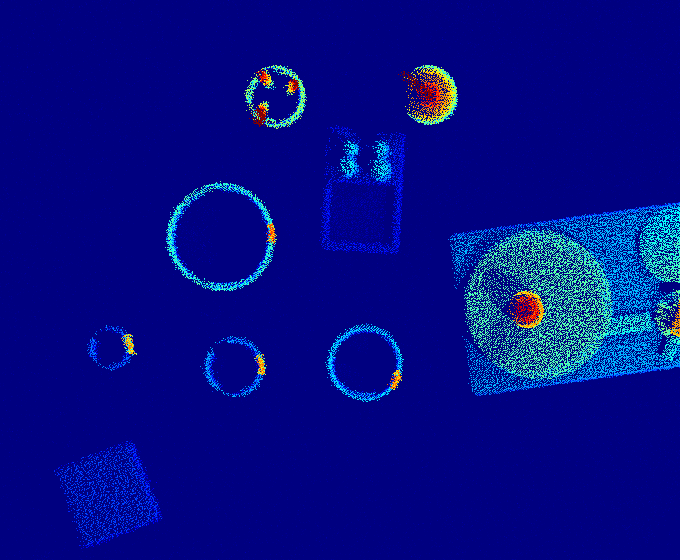

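The top map shows four rings, with diameters of about 134, 94, 75 and 57 mm. They are dippers 1, 3, 4 and 5, all with handles towards -y. Next I fit them exactly.

```bash
cat > dip.py <<'E'
from h import *
D={1:(.132,.076,.135,.063),2:(.112,.068,.132,.053),3:(.092,.06,.129,.043),4:(.072,.052,.126,.033),5:(.052,.044,.123,.023)}
def grayish(p):
    p=p.astype(int); return (p.max(-1)-p.min(-1))<40
def fitdip(fns,c0,n,z0=0.0):
    d,h,ht,hr=D[n];out=[]
    for f in fns:
        im=load(f);W=cloud(im)
        r=np.hypot(W[...,0]-c0[0],W[...,1]-c0[1])
        m=(r<d/2+.03)&(W[...,2]-z0>h-.006)&(W[...,2]-z0<h+.004)
        P=W[m][:,:2];R=d/2-.0015;c=np.array(c0,float)
        for _ in range(30):
            v=P-c;q=np.linalg.norm(v,axis=1);k=np.abs(q-R)<(.02 if _<10 else .006)
            if k.sum()<8: break
            # fixed-radius Gauss-Newton
            u=v[k]/q[k,None]; c=c+np.linalg.lstsq(u,q[k]-R,rcond=None)[0]
        mh=(np.hypot(W[...,0]-c[0],W[...,1]-c[1])<hr+.015)&(W[...,2]-z0>h+.02)&(W[...,2]-z0<ht+.006)
        Q=W[mh]; hh=np.median(Q,0) if len(Q) else np.full(3,np.nan)
        mt=Q[Q[:,2]-z0>ht-.004] if len(Q) else Q
        ang=np.arctan2(hh[1]-c[1],hh[0]-c[0])
        out.append((f,c.round(4),'n',k.sum(),'res',np.std(q[k]-R).round(4),'h',hh.round(4),'ztop',np.nanmax(Q[:,2]).round(4) if len(Q) else None,'ang',ang.round(3),'rad',np.hypot(*(hh[:2]-c)).round(4),'topmean',mt.mean(0).round(4) if len(mt) else None))
    return out
E
cat > m0.py <<'E'
from dip import *
# map pix (flipped) -> world: x=0.9-row*r, y=0.45-col*r
g=lambda c,r:(0.9-r*.00125,0.45-c*.00125)
for n,cr in {1:(221,237),3:(366,362),4:(236,367),5:(111,348)}.items():
    for o in fitdip(['scene0','side0'],g(*cr),n): print(n,*o)
for f in ['scene0','side0']:
    im=load(f);W=cloud(im);p=im['pixels'].astype(int)
    # weight : yellow on pan
    hsv=cv2.cvtColor(im['pixels'],cv2.COLOR_RGB2HSV)
    yel=(hsv[...,1]>150)&(hsv[...,0]>15)&(hsv[...,0]<32)
    c=g(525,310);m=yel&(np.hypot(W[...,0]-c[0],W[...,1]-c[1])<.05)
    P=W[m];print(f,'weight ztop',np.percentile(P[:,2],[2,50,98]).round(4)); T=P[P[:,2]>np.percentile(P[:,2],99)-.004]; print(' top mean',T.mean(0).round(4), 'n',len(T),'span',np.ptp(T,0).round(3))
    # pan
    c=g(538,304);q=np.hypot(W[...,0]-c[0],W[...,1]-c[1]);m=(q<.105)&(W[...,2]>.06)&(W[...,2]<.085)&~yel
    P=W[m]; print(' pan z',np.median(P[:,2]).round(4)); 
    (cx,cy),R=cv2.minEnclosingCircle((P[:,:2]*1000).astype(np.float32)); print(' pan circle',cx,cy,R)
    # housing
    m=(W[...,2]>.044)&(W[...,2]<.054)&(W[...,0]>.35)&(W[...,0]<.7)&(W[...,1]<.0)
    P=W[m];bx=cv2.minAreaRect((P[:,:2]*1000).astype(np.float32));print(' housing',bx,len(P))
    # tray
    c=g(362,200);b=(hsv[...,1]>120)&(hsv[...,0]<20)&(np.abs(W[...,0]-c[0])<.12)&(np.abs(W[...,1]-c[1])<.1)&(W[...,2]>.02)&(W[...,2]<.029)
    P=W[b];print(' tray',cv2.minAreaRect((P[:,:2]*1000).astype(np.float32)),len(P))
E
python3 m0.py
```

```text
1 scene0 [0.6061 0.1743] n 256 res 0.0019 h [0.6106 0.1111 0.1171] ztop 0.1364 ang -1.501 rad 0.0633 topmean [0.6112 0.1125 0.133 ]
1 side0 [0.6019 0.1729] n 269 res 0.0019 h [0.605  0.1092 0.1177] ztop 0.1369 ang -1.523 rad 0.0638 topmean [0.6057 0.1094 0.1338]
3 scene0 [ 0.4483 -0.0053] n 152 res 0.002 h [ 0.4318 -0.0454  0.1083] ztop 0.1293 ang -1.962 rad 0.0434 topmean [ 0.4287 -0.0441  0.1271]
3 side0 [ 0.4447 -0.0073] n 264 res 0.0016 h [ 0.4228 -0.0452  0.107 ] ztop 0.1313 ang -2.096 rad 0.0438 topmean [ 0.4224 -0.0444  0.1279]
4 scene0 [0.4435 0.1578] n 99 res 0.002 h [0.4468 0.1249 0.1008] ztop 0.1266 ang -1.47 rad 0.0331 topmean [0.4457 0.1246 0.124 ]
4 side0 [0.4396 0.1561] n 151 res 0.0016 h [0.4416 0.1224 0.1004] ztop 0.1279 ang -1.511 rad 0.0338 topmean [0.4409 0.1231 0.1245]
5 scene0 [0.4669 0.3123] n 60 res 0.0022 h [0.4716 0.2895 0.0942] ztop 0.1254 ang -1.371 rad 0.0233 topmean [0.4732 0.2876 0.1221]
5 side0 [0.4632 0.3104] n 90 res 0.0019 h [0.4674 0.2875 0.0952] ztop 0.1233 ang -1.386 rad 0.0233 topmean [0.4679 0.2877 0.1211]
scene0 weight ztop [0.0811 0.1185 0.1472]
 top mean [ 0.5167 -0.208   0.1453] n 59 span [0.026 0.024 0.005]
 pan z 0.0722
 pan circle 515.5015869140625 -227.00247192382812 99.24657440185547
 housing ((523.6868896484375, -367.1736145019531), (729.6443481445312, 318.07550048828125), 87.08126068115234) 5186
 tray ((665.078125, -3.394275665283203), (97.92021179199219, 149.31817626953125), 84.9625244140625) 408
side0 weight ztop [0.0801 0.1194 0.1479]
 top mean [ 0.5102 -0.2092  0.1463] n 103 span [0.026 0.026 0.005]
 pan z 0.0729
 pan circle 516.46240234375 -229.0290069580078 97.88496398925781
 housing ((537.7013549804688, -343.92022705078125), (683.4529418945312, 299.581787109375), 88.07474517822266) 7136
 tray ((660.2030029296875, -4.554191589355469), (100.78446960449219, 151.97987365722656), 85.57952880859375) 743
```

```bash
cat > m1.py <<'E'
from dip import *
import scipy.optimize as so
for f in ['scene0','side0']:
    im=load(f);W=cloud(im)
    hsv=cv2.cvtColor(im['pixels'],cv2.COLOR_RGB2HSV)
    m=(W[...,2]>.045)&(W[...,2]<.054)&(W[...,0]>.36)&(W[...,0]<.68)&(W[...,1]<-.08)&(W[...,1]>-.5)
    n,l,s,_=cv2.connectedComponentsWithStats(m.astype(np.uint8)); k=1+s[1:,4].argmax()
    P=W[m][:,:2]
    ker=cv2.morphologyEx(m.astype(np.uint8),cv2.MORPH_OPEN,np.ones((3,3)))
    P=W[ker>0];print(f,'housing',cv2.minAreaRect((P[:,:2]*1000).astype(np.float32)),len(P))
    # pan edge, fixed radius 92, extreme points per angle
    c=np.array([.516,-.229]);q=np.hypot(W[...,0]-c[0],W[...,1]-c[1]);m=(q<.115)&(W[...,2]>.066)&(W[...,2]<.078)&(hsv[...,1]<90)&(W[...,1]>-.31-.0)
    m=cv2.morphologyEx(m.astype(np.uint8),cv2.MORPH_OPEN,np.ones((3,3)))>0
    P=W[m][:,:2]
    for _ in range(5):
        v=P-c;a=np.arctan2(v[:,1],v[:,0]);q=np.hypot(*v.T);E=[]
        for b in np.linspace(-np.pi,np.pi,73)[:-1]:
            kk=(a>=b)&(a<b+.0873)
            if kk.sum()>5: E.append((b+.0436,np.percentile(q[kk],97)))
        E=np.array(E);u=np.c_[np.cos(E[:,0]),np.sin(E[:,0])];g=E[:,1]-.0915;kk=np.abs(g)<.012
        c=c+np.linalg.lstsq(u[kk],g[kk],rcond=None)[0]
    print(' pan',c.round(4),np.std(g[kk]).round(4),kk.sum())
    m=(W[...,2]>.088)&(W[...,2]<.122)&(hsv[...,2]<70)&(W[...,1]<-.29)&(W[...,1]>-.6)&(W[...,0]>.3)&(W[...,0]<.65)
    P=W[m];P=P[P[:,2]>.108];print(' knob',len(P),P.mean(0).round(4),P[:,2].max(),cv2.minAreaRect((P[:,:2]*1000).astype(np.float32)))
    m=(W[...,2]>.068)&(W[...,2]<.08)&(np.hypot(W[...,0]-.6,W[...,1]+.39)<.09)&(hsv[...,2]>150)
    P=W[m];print(' dial',cv2.minEnclosingCircle((P[:,:2]*1000).astype(np.float32)))
    m=(W[...,2]>.014)&(W[...,2]<.03)&(np.abs(W[...,0]-.655)<.1)&(np.abs(W[...,1]+.005)<.07)&(hsv[...,1]>120)&(hsv[...,0]<15)
    P=W[m];print(' tray',cv2.minAreaRect((P[:,:2]*1000).astype(np.float32)),len(P))
    m=(W[...,2]>.003)&(W[...,2]<.012)&(np.abs(W[...,0]-.655)<.1)&(np.abs(W[...,1]+.005)<.07)&(hsv[...,1]>120)&(hsv[...,0]<15)
    m=cv2.morphologyEx(m.astype(np.uint8),cv2.MORPH_OPEN,np.ones((3,3)))>0
    P=W[m];print(' well floor',cv2.minAreaRect((P[:,:2]*1000).astype(np.float32)),len(P))
im=load('side0')['pixels'];cv2.imwrite('pics/sc.png',cv2.cvtColor(cv2.resize(im[220:460,300:520],None,fx=2.5,fy=2.5,interpolation=cv2.INTER_CUBIC),cv2.COLOR_RGB2BGR))
E
python3 m1.py
```

```text
scene0 housing ((530.366455078125, -290.95513916015625), (197.57708740234375, 336.9874572753906), 8.09912109375) 3399
 pan [ 0.5206 -0.2214] 0.0012 68
 knob 102 [ 0.5101 -0.4026  0.1145] 0.11917738118360077 ((508.1643371582031, -402.4476013183594), (12.975589752197266, 45.73127365112305), 70.25009155273438)
 dial ((555.4542846679688, -400.1457214355469), 52.28557586669922)
 tray ((663.2281494140625, -5.517505645751953), (97.82903289794922, 150.62698364257812), 83.62911224365234) 234
 well floor ((0.0, 0.0), (0.0, 0.0), 0.0) 0
side0 housing ((527.4972534179688, -293.40936279296875), (197.9803466796875, 337.7438049316406), 8.145588874816895) 6122
 pan [ 0.5177 -0.2229] 0.0014 72
 knob 237 [ 0.5015 -0.4034  0.1148] 0.11988404551641328 ((501.97894287109375, -402.8768005371094), (15.780237197875977, 45.34071350097656), 70.86113739013672)
 dial ((560.8934936523438, -399.33209228515625), 51.03635025024414)
 tray ((659.746826171875, -4.317287445068359), (100.37678527832031, 152.4427490234375), 85.57271575927734) 882
 well floor ((637.6859130859375, 5.390998840332031), (73.85419464111328, 73.62057495117188), 85.8720474243164) 560
```

View pics/sc.png

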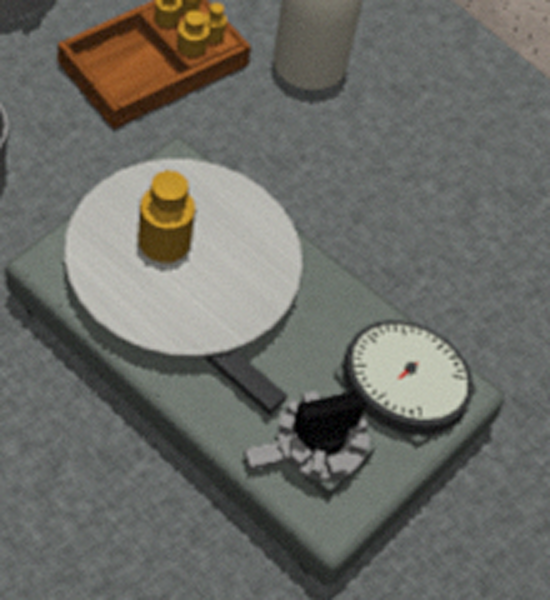

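```bash
cat > st.py <<'E'
from h import *
from scipy.spatial.transform import Rotation as Ro
def st():
    s=manip.get_state();q=s['ee_rot'];M=Ro.from_quat([q[1],q[2],q[3],q[0]]).as_matrix()
    print('t',round(s['clock'],2),'p',s['position'].round(4),'yawx',np.arctan2(M[1,0],M[0,0]).round(3),'appr',M[:,1].round(3),'q6',s['qpos'].round(2)[[0,5]],'F',s['contact_force'].round(1),'w',s['width'].round(4))
    return s
if __name__=='__main__': st()
E
python3 st.py; python3 - <<'E'
from h import *
a=np.radians(-4.8);ex=np.array([np.cos(a),np.sin(a)]);ey=np.array([-ex[1],ex[0]]);c=np.array([.6615,-.005])
for f,off in [('scene0',.5),('side0',-.5)]:
    W=cloud(load(f)).reshape(-1,3);d=W[:,:2]-c;s=d@ex;t=d@ey
    for lab,u,v in [('x',s,t),('y',t,s+.035)]:
        print(f,lab,[ (round(b*1000),round(float(np.median(W[k,2])*1000))) for b in np.arange(-.084,.085,.004) for k in [(np.abs(u-b)<.002)&(np.abs(v)<.02)&(W[:,2]<.1)] if k.sum()>1])
E
```

```text
scene0 x [(-72, 23), (-68, 18), (-64, 9), (-60, 6), (-56, 5), (-52, 5), (-48, 5), (-44, 5), (-40, 5), (-36, 6), (-32, 6), (-28, 6), (-24, 5), (-20, 7), (-16, 7), (-12, 6), (-8, 5), (-4, 6), (0, 7), (4, 8), (20, 47), (24, 55), (28, 51), (32, 57), (36, 50), (40, 48), (44, 40), (48, 45), (52, 47), (56, 49), (60, 49), (64, 46)]
scene0 y [(-84, -2), (-80, -2), (-76, -2), (-72, -2), (-68, -1), (-64, -1), (-60, -1), (-56, 0), (-52, -2), (-48, 7), (-44, 13), (-40, 23), (-36, 23), (-28, 7), (-24, 6), (-20, 4), (-16, 5), (-12, 6), (-8, 6), (-4, 7), (0, 6), (4, 5), (8, 6), (12, 6), (16, 5), (20, 6), (24, 5), (28, 6), (32, 6), (36, 7), (40, 6), (44, 14), (48, 21), (68, 2), (72, -2), (76, -2), (80, -2), (84, -1)]
side0 x [(-84, -1), (-80, -2), (-76, 10), (-72, 23), (-68, 22), (-60, 6), (-56, 7), (-52, 5), (-48, 6), (-44, 6), (-40, 6), (-36, 6), (-32, 6), (-28, 6), (-24, 6), (-20, 5), (-16, 6), (-12, 7), (-8, 6), (-4, 6), (0, 5), (4, 5), (8, 12), (12, 18), (16, 30), (20, 45), (24, 46), (28, 49), (32, 51), (36, 36), (40, 43), (44, 46), (48, 50), (52, 51), (56, 57), (60, 28), (64, 26), (68, 25), (72
[... 328 characters left out ...]
3), (68, 0), (72, -1), (76, -1), (80, -1), (84, -1)]Traceback (most recent call last):
  File "st.py", line 7, in <module>
    if __name__=='__main__': st()
                             ~~^^
  File "st.py", line 5, in st
    print('t',round(s['clock'],2),'p',s['position'].round(4),'yawx',np.arctan2(M[1,0],M[0,0]).round(3),'appr',M[:,1].round(3),'q6',s['qpos'].round(2)[[0,5]],'F',s['contact_force'].round(1),'w',s['width'].round(4))
                                                                                                                                                                                                 ^^^^^^^^^^^^^^^^
AttributeError: 'float' object has no attribute 'round'
```

```bash
sed -i "s/s\['width'\].round(4)/round(float(s['width']),4)/" st.py; python3 st.py
```

```text
t 0.15 p [0.1985 0.5393 0.2476] yawx 1.218 appr [-0.001 -0.001 -1.   ] q6 [ 1.1  -0.12] F [0.2 0.2 0.3] w 0.0857
```

Emit:
arm_command:
  commands:
    - [8.5,[1,-2,0.3],0]
    - [8.5,[1.6,-3.7,0.2],0.03]
    - [8.5,[1.6,-3.7,0.1],0.03]
    - [8.5,[1.6,-3.7,0.1],0.03]
    - [8.5,[1.6,-3.7,0.1],0.03]
    - [8.5,[1.6,-3.7,0.1],0.03]
    - [8.5,[1.6,-3.7,0.1],0.03]
    - [8.5,[1.6,-3.7,0.1],0.03]
    - [8.5,[1.6,-3.7,0.1],0.03]
    - [8.5,[1.6,-3.7,0],0.03]
    - [8.5,[1.6,-3.7,0],0]
    - [8.5,[1.6,-3.7,0],0]

```text
clock: 1.35
position: [0.3848, 0.111, 0.2603]
ee_rot: [0.52, -0.52, -0.479, 0.479]
contact_force: [0.3, -0.1, -0.3]
width: 0.085
```

Emit:
arm_command:
  commands:
    - [8.5,[1.6,-3.7,0],0]
    - [8.5,[1.6,-3.7,0],0]
    - [8.5,[1.6,-3.7,0],0]
    - [8.5,[1.6,-3.7,0],0]
    - [8.5,[1.6,-3.7,0],0]
    - [8.5,[1.6,-3.7,0],0]
    - [8.5,[1.6,-3.7,0],0]
    - [8.5,[1.6,-3.7,0],0]
    - [8.5,[0.1,-2.6,0],0]
    - [8.5,[0,0,0],0]
    - [8.5,[0,0,0],0]

```text
clock: 2.45
position: [0.5133, -0.2093, 0.2597]
ee_rot: [0.521, -0.52, -0.479, 0.478]
contact_force: [0.2, 0.4, 0.3]
width: 0.0848
```

```bash
python3 - <<'E'
from st import *
st(); shot('wrist','w1')
E
```

```text
t 2.45 p [ 0.5133 -0.2093  0.2597] yawx 1.487 appr [-0.001  0.002 -1.   ] q6 [-0.51 -2.  ] F [0.2 0.4 0.3] w 0.0848
```

View pics/w1.png

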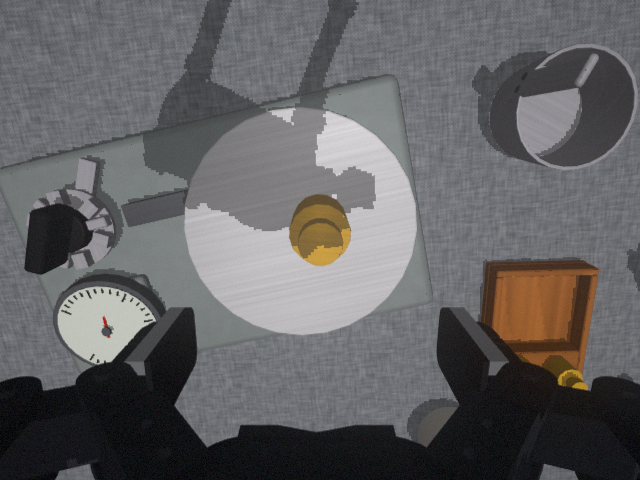

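The wrist view shows the weight at (320,240), the pan around (300,220), the knob bar at (55,235), the tray at (540,310) and dipper 3 at (577,105). I re-measure all of these from the wrist camera.

```bash
python3 - <<'E'
from dip import *
im=load('w1');W=cloud(im);hsv=cv2.cvtColor(im['pixels'],cv2.COLOR_RGB2HSV)
yel=(hsv[...,1]>150)&(hsv[...,0]>15)&(hsv[...,0]<32)&(W[...,1]<-.1)
P=W[yel];T=P[P[:,2]>P[:,2].max()-.006];print('weight',T.mean(0),cv2.minEnclosingCircle((T[:,:2]*1000).astype(np.float32)),P[:,2].max())
m=(W[...,2]>.066)&(W[...,2]<.078)&(hsv[...,1]<90)&(np.hypot(W[...,0]-.519,W[...,1]+.222)<.11)&~yel
P=W[cv2.morphologyEx(m.astype(np.uint8),cv2.MORPH_OPEN,np.ones((3,3)))>0];print('pan',cv2.minEnclosingCircle((P[:,:2]*1000).astype(np.float32)),np.median(P[:,2]))
m=(W[...,2]>.111)&(W[...,2]<.122)&(hsv[...,2]<80)&(W[...,1]<-.3)
P=W[m];print('knob',len(P),P.mean(0),cv2.minAreaRect((P[:,:2]*1000).astype(np.float32)))
m=(hsv[...,1]>120)&(hsv[...,0]<16)&(W[...,2]<.03)&(W[...,2]>.02)&(W[...,1]>-.1);P=W[m];print('tray',cv2.minAreaRect((P[:,:2]*1000).astype(np.float32)),len(P))
m=(hsv[...,1]>120)&(hsv[...,0]<16)&(W[...,2]<.01)&(W[...,2]>.002)&(W[...,1]>-.1);m=cv2.morphologyEx(m.astype(np.uint8),cv2.MORPH_OPEN,np.ones((5,5)))>0
P=W[m];print('floor',cv2.minAreaRect((P[:,:2]*1000).astype(np.float32)),len(P))
print(*fitdip(['w1'],(.4465,-.0063),3))
E
```

```text
weight [ 0.49322148 -0.22864084  0.33280247] ((493.22149658203125, -228.64083862304688), 0.7393317818641663) 0.3338823049483985
pan ((514.5504150390625, -230.64340209960938), 100.60261535644531) 0.07353160564907961
knob 1485 [ 0.49985661 -0.3983312   0.1156132 ] ((500.291015625, -399.47149658203125), (14.664831161499023, 45.549591064453125), 68.396484375)
tray ((640.0536499023438, -1.5482330322265625), (95.92652130126953, 112.09947967529297), 86.69551086425781) 2893
floor ((634.8168334960938, 4.256832122802734), (76.30182647705078, 73.45207214355469), 86.92880249023438) 4952
('w1', array([ 0.4435, -0.0055]), 'n', np.int64(2494), 'res', np.float64(0.001), 'h', array([ 0.4225, -0.0445,  0.1127]), 'ztop', np.float64(0.1304), 'ang', np.float64(-2.066), 'rad', np.float64(0.0443), 'topmean', array([ 0.4223, -0.0428,  0.1278]))
```

```bash
python3 - <<'E'
from dip import *
im=load('w1');W=cloud(im);hsv=cv2.cvtColor(im['pixels'],cv2.COLOR_RGB2HSV)
yel=(hsv[...,1]>150)&(hsv[...,0]>15)&(hsv[...,0]<32)&(np.hypot(W[...,0]-.513,W[...,1]+.209)<.04)
P=W[yel];print(np.percentile(P[:,2],[1,50,95,99]));T=P[(P[:,2]>.138)&(P[:,2]<.155)];print('weight',T.mean(0),cv2.minEnclosingCircle((T[:,:2]*1000).astype(np.float32)),len(T))
E
```

```text
[0.11878814 0.14532362 0.14736335 0.14813991]
weight [ 0.5119448 -0.2050294  0.1461963] ((510.3652038574219, -206.0813446044922), 13.580418586730957) 715
```

Emit:
arm_command:
  commands:
    - [8.5,[-0.2,0.3,-2],0]
    - [8.5,[0,0,-3],0]
    - [8.5,[0,0,-3],0]
    - [8.5,[0,0,-2.5],0]
    - [8.5,[0,0,-1.6],0]
    - [8.5,[0,0,0],0]
    - [2,[0,0,0],0]
    - [2,[0,0,0],0]
    - [2,[0,0,0],0]
    - [2,[0,0,0],0]
    - [2,[0,0,0],0]
    - [2,[0,0,0],0]
  grip_force: 40

```text
clock: 3.7
position: [0.5121, -0.2068, 0.1398]
ee_rot: [-0.52, 0.521, 0.479, -0.479]
contact_force: [0.4, -0.4, 0.2]
width: 0.0265
```

```bash
python3 - <<'E'
from st import *
st(); shot('side','s2')
E
```

```text
t 3.7 p [ 0.5121 -0.2068  0.1398] yawx 1.488 appr [ 0.001 -0.001 -1.   ] q6 [-0.51 -2.  ] F [ 0.4 -0.4  0.2] w 0.0265
```

View pics/s2.png

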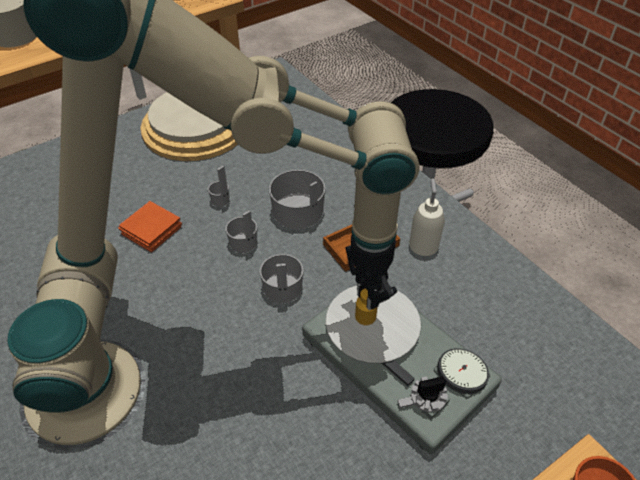

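Emit:
arm_command:
  commands:
    - [2,[0,0,1],0]
    - [2,[0,0,3],0]
    - [2,[0,0,4],0]
    - [2,[1.5,2.6,0],0]
    - [2,[2,3.6,0],0]
    - [2,[2,3.6,0],0]
    - [2,[2,3.6,0],0]
    - [2,[2,3.6,0],0]
    - [2,[1.5,2.6,0],0]
    - [2,[0.7,1.2,0],0]
    - [2,[0,0,0],0]
    - [2,[0,0,0],0]

```text
clock: 4.95
position: [0.6276, 0.0008, 0.2187]
ee_rot: [0.521, -0.52, -0.478, 0.48]
contact_force: [0.1, -0.1, -4.9]
width: 0.026
```

```bash
python3 - <<'E'
from st import *
st(); shot('side','s3');shot('wrist','w3')
a=cv2.imread('pics/s3.png')[180:300,280:440];b=cv2.imread('pics/w3.png')
cv2.imwrite('pics/c3.png',np.hstack([cv2.resize(a,(400,300)),cv2.resize(b,(400,300))]))
E
```

```text
t 4.95 p [0.6276 0.0008 0.2187] yawx 1.488 appr [-0.003 -0.001 -1.   ] q6 [-0.11 -1.6 ] F [ 0.1 -0.1 -4.9] w 0.026
```

View pics/c3.png

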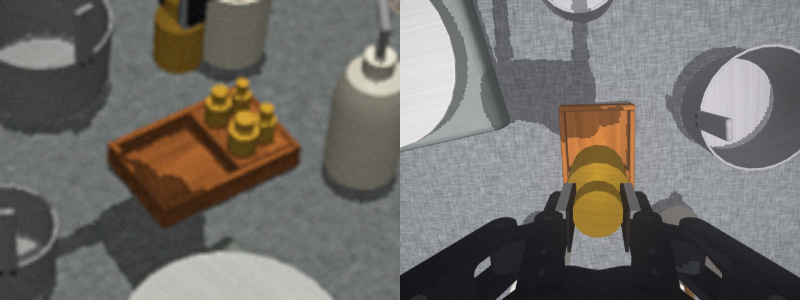

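```bash
python3 - <<'E'
from h import *
for f in ['w3','s3']:
    im=load(f);W=cloud(im);hsv=cv2.cvtColor(im['pixels'],cv2.COLOR_RGB2HSV)
    m=(hsv[...,1]>110)&(hsv[...,0]<18)&(np.abs(W[...,0]-.66)<.1)&(np.abs(W[...,1])<.09)
    a=np.radians(-4.5);ex=np.array([np.cos(a),np.sin(a)]);ey=np.array([-ex[1],ex[0]])
    P=W[m];s=P[:,:2]@ex;t=P[:,:2]@ey
    fl=np.abs(P[:,2]-.006)<.003;wl=np.abs(P[:,2]-.025)<.003
    for n,k in [('floor',fl),('wall',wl)]: print(f,n,np.percentile(s[k],[.5,2,98,99.5]).round(4),np.percentile(t[k],[.5,2,50,98,99.5]).round(4),k.sum())
    print(np.array([.6276,.0008])@np.c_[ex,ey])
E
```

```text
w3 floor [0.5914 0.5923 0.6601 0.6658] [0.0082 0.0092 0.0493 0.0891 0.0901] 6447
w3 wall [0.5822 0.5828 0.6828 0.6869] [0.0014 0.002  0.0519 0.0967 0.0974] 3187
[0.62560255 0.05003846]
s3 floor [0.5835 0.5845 0.7042 0.7245] [-0.0014 -0.0006  0.0498  0.0904  0.0917] 746
s3 wall [0.5839 0.5849 0.7324 0.7336] [-0.0023 -0.0014  0.0255  0.0946  0.0963] 582
[0.62560255 0.05003846]
```

Emit:
arm_command:
  commands:
    - [2,[-0.3,0,-2],0]
    - [2,[0,0,-4],0]
    - [2,[0,0,-4],0]
    - [2,[0,0,-2.5],0]
    - [2,[0,0,-1],0]
    - [2,[0,0,-0.4],0]
    - [2,[0,0,-0.2],0]
    - [2,[0,0,-0.1],0]
    - [2,[0,0,0],0]

```text
clock: 5.95
position: [0.6266, 0.0014, 0.0787]
ee_rot: [-0.52, 0.521, 0.479, -0.478]
contact_force: [0.7, 0.1, -5.3]
width: 0.0268
```

Emit:
arm_command:
  commands:
    - [2,[0,0,-0.2],0]
    - [2,[0,0,-0.1],0]
    - [2,[0,0,0],0]

```text
clock: 6.25
position: [0.6256, 0.0017, 0.0744]
ee_rot: [0.52, -0.52, -0.479, 0.479]
contact_force: [-0.1, 0.1, -5.1]
width: 0.0266
```

```bash
python3 st.py
```

```text
t 6.25 p [0.6256 0.0017 0.0744] yawx 1.488 appr [-0.  0. -1.] q6 [-0.11 -1.6 ] F [-0.1  0.1 -5.1] w 0.0266
```

Emit:
arm_command:
  commands:
    - [2,[0,0,-0.1],0]
    - [2,[0,0,-0.1],0]
    - [2,[0,0,0],0]

```text
clock: 6.55
position: [0.626, 0.0016, 0.0736]
ee_rot: [-0.52, 0.521, 0.479, -0.479]
contact_force: [-2.2, 1.0, 4.2]
width: 0.0264
```

Touching down (the force changed sign), so I release.

Emit:
arm_command:
  commands:
    - [3.5,[0,0,0],0]
    - [5,[0,0,0.1],0]
    - [6,[0,0,0],0]
    - [6.5,[0,0,0],0]
    - [6.5,[0,0,2],0]
    - [6.5,[0,0,4],0]
    - [6.5,[0,0,4],0]
    - [6.5,[0,0,4],0]
    - [6.5,[0,0,3],0]
    - [6.5,[0,0,0],0]

```text
clock: 7.55
position: [0.6284, 0.0014, 0.2489]
ee_rot: [-0.517, 0.523, 0.481, -0.476]
contact_force: [-0.6, 0.7, -0.1]
width: 0.0651
```

```bash
python3 - <<'E'
from st import *
st(); shot('side','s4');shot('wrist','w4')
a=cv2.imread('pics/s4.png')[180:480,280:520];b=cv2.imread('pics/w4.png')
cv2.imwrite('pics/c4.png',np.hstack([cv2.resize(a,(360,450)),cv2.resize(b,(440,330)).copy() if 0 else cv2.copyMakeBorder(cv2.resize(b,(440,330)),0,120,0,0,0)]))
from dip import *
for f in ['w4','s4']:
    im=load(f);W=cloud(im);hsv=cv2.cvtColor(im['pixels'],cv2.COLOR_RGB2HSV)
    m=(hsv[...,1]>110)&(np.hypot(W[...,0]-.624,W[...,1]-.0)<.035)&(W[...,2]>.074)&(W[...,2]<.09);print(W[m].mean(0),m.sum())
E
```

```text
t 7.55 p [0.6284 0.0014 0.2489] yawx 1.488 appr [ 0.011 -0.001 -1.   ] q6 [-0.11 -1.6 ] F [-0.6  0.7 -0.1] w 0.0651
[0.62286064 0.00217565 0.07903405] 1103
[ 0.6239183  -0.00129023  0.07838629] 99
```

View pics/c4.png

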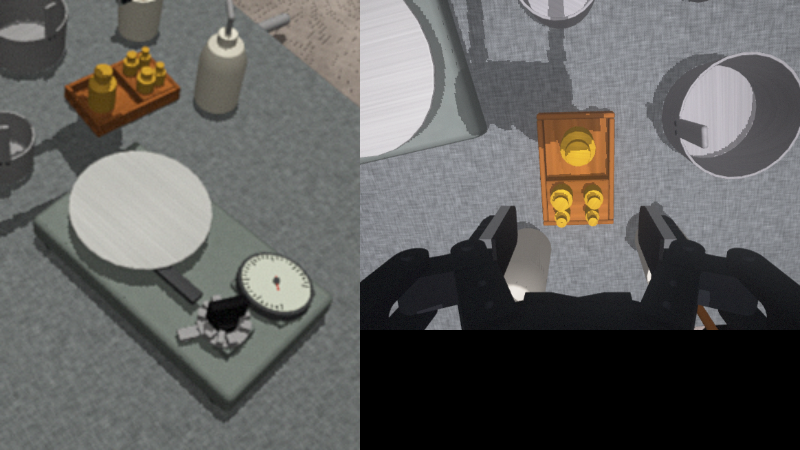

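The weight stands in the well and the pan is up. Next is the knob.

Emit:
arm_command:
  commands:
    - [6.5,[-0.6,-1.8,0],-0.02]
    - [6.5,[-1.2,-3.8,0],-0.04]
    - [6.5,[-1.2,-3.8,0],-0.04]
    - [6.5,[-1.2,-3.8,0],-0.04]
    - [6.5,[-1.2,-3.8,0],-0.04]
    - [6.5,[-1.2,-3.8,0],-0.04]
    - [6.5,[-1.2,-3.8,0],-0.04]
    - [6.5,[-1.2,-3.8,0],-0.02]
    - [6.5,[-1.2,-3.8,0],0]
    - [6.5,[-1.2,-3.8,0],0]
    - [6.5,[-0.8,-3,-1],0]
    - [6.5,[-0.2,-1.0,-1],0]

```text
clock: 8.85
position: [0.4999, -0.4011, 0.2207]
ee_rot: [0.583, -0.582, -0.4, 0.401]
contact_force: [-0.2, 0.8, 0.3]
width: 0.065
```

Emit:
arm_command:
  commands:
    - [6.5,[0,0,0],0]
    - [6.5,[0,0,0],0]

```text
clock: 9.05
position: [0.5015, -0.3969, 0.2218]
ee_rot: [0.583, -0.581, -0.402, 0.401]
contact_force: [0.6, -0.0, 0.3]
width: 0.0651
```

```bash
cat > kn.py <<'E'
from st import *
import sys
f=sys.argv[1];st()
im=shot('wrist',f);W=cloud(im);hsv=cv2.cvtColor(im['pixels'],cv2.COLOR_RGB2HSV)
m=(W[...,2]>.112)&(W[...,2]<.14)&(hsv[...,2]<90)&(np.hypot(W[...,0]-.502,W[...,1]+.4)<.06)
P=W[m];print('knob',len(P),P.mean(0),cv2.minAreaRect((P[:,:2]*1000).astype(np.float32)))
E
python3 kn.py w5
```

```text
t 9.05 p [ 0.5015 -0.3969  0.2218] yawx 1.208 appr [-0.002  0.003 -1.   ] q6 [-0.78 -1.99] F [ 0.6 -0.   0.3] w 0.0651
knob 1671 [ 0.49968644 -0.4001825   0.11613742] ((500.4813537597656, -400.62689208984375), (13.471967697143555, 45.343299865722656), 69.1663589477539)
```

View pics/w5.png

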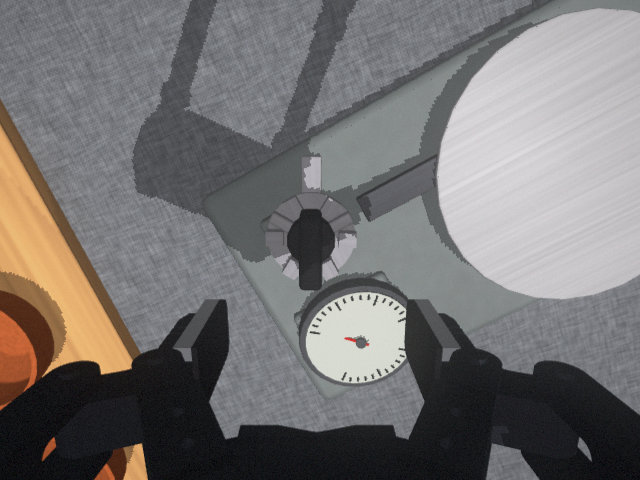

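Emit:
arm_command:
  commands:
    - [6.5,[0,-0.4,-2],0]
    - [5,[0,0,-3],0]
    - [5,[0,0,-3],0]
    - [5,[0,0,-2.5],0]
    - [5,[0,0,-1.1],0]
    - [5,[0,0,0],0]
    - [5,[0,0,0],0]
  grip_force: 60

```text
clock: 9.8
position: [0.5027, -0.4023, 0.1086]
ee_rot: [-0.581, 0.583, 0.402, -0.402]
contact_force: [0.7, 0.3, -0.2]
width: 0.0499
```

```bash
python3 st.py
```

```text
t 9.8 p [ 0.5027 -0.4023  0.1086] yawx 1.209 appr [ 0.002 -0.001 -1.   ] q6 [-0.78 -1.99] F [ 0.7  0.3 -0.2] w 0.0499
```

Emit:
arm_command:
  commands:
    - [5,[-0.1,0.1,-0.3],0]
    - [3,[0,0,0],0]
    - [1,[0,0,0],0]
    - [1,[0,0,0],0]
    - [1,[0,0,0],0]
    - [1,[0,0,0],0]
    - [1,[0,0,0],0]

```text
clock: 10.5
position: [0.5012, -0.4008, 0.1052]
ee_rot: [-0.582, 0.582, 0.402, -0.401]
contact_force: [1.3, 4.5, 6.6]
width: 0.0129
```

Emit:
arm_command:
  commands:
    - [1,[0,0,0.3],0]
    - [1,[0,0,0.4],0]
    - [1,[0,0,0.4],0]
    - [1,[0,0,0.3],0]
    - [1,[0,0,0],0]
    - [1,[0,0,0],0]

```text
clock: 11.1
position: [0.501, -0.4008, 0.1171]
ee_rot: [0.583, -0.582, -0.402, 0.401]
contact_force: [4.7, 1.2, -11.1]
width: 0.013
```

```bash
python3 st.py
```

```text
t 11.1 p [ 0.501  -0.4008  0.1171] yawx 1.208 appr [ 0.     0.002 -1.   ] q6 [-0.78 -1.99] F [  4.7   1.2 -11.1] w 0.013
```

Emit:
arm_command:
  commands:
    - [1,[0,0,0.2],0]
    - [1,[0,0,0],-0.05]
    - [1,[0,0,0],-0.1]
    - [1,[0,0,0],-0.1]
    - [1,[0,0,0],-0.1]
    - [1,[0,0,0],-0.1]
    - [1,[0,0,0],-0.1]
    - [1,[0,0,0],-0.1]
    - [1,[0,0,0],-0.1]
    - [1,[0,0,0],-0.1]
    - [1,[0,0,0],-0.1]
    - [1,[0,0,0],-0.1]

```text
clock: 12.3
position: [0.502, -0.3999, 0.1189]
ee_rot: [0.706, -0.704, -0.055, 0.053]
contact_force: [8.1, 3.7, -10.4]
width: 0.013
```

```bash
python3 st.py
```

```text
t 12.3 p [ 0.502  -0.3999  0.1189] yawx 0.153 appr [ 0.002  0.003 -1.   ] q6 [-0.78 -0.94] F [  8.1   3.7 -10.4] w 0.013
```

Emit:
arm_command:
  commands:
    - [1,[0,0,0],0]
    - [1,[0,0,-0.3],0]
    - [1,[0,0,-0.4],0]
    - [1,[0,0,-0.4],0]
    - [1,[0,0,-0.3],0]
    - [1,[0,0,0],0]

```text
clock: 12.9
position: [0.5021, -0.3999, 0.1057]
ee_rot: [0.706, -0.704, -0.056, 0.055]
contact_force: [7.5, 3.8, -8.1]
width: 0.0128
```

```bash
python3 st.py
```

```text
t 12.9 p [ 0.5021 -0.3999  0.1057] yawx 0.157 appr [ 0.002  0.003 -1.   ] q6 [-0.78 -0.94] F [ 7.5  3.8 -8.1] w 0.0128
```

Down by the same height; still spring-loaded at about -8 N, as expected. I release and lift clear.

Emit:
arm_command:
  commands:
    - [2,[0,0,0],0]
    - [4,[0,0,0],0]
    - [5,[0,0,0],0]
    - [5,[0,0,0],0]
    - [5,[0,0,2],0]
    - [5,[0,0,3.5],0]
    - [5,[0,0,4],0]
    - [5,[0,0,2],0]
    - [5,[0,0,0],0]
    - [5,[0,0,0],0]

```text
clock: 13.9
position: [0.5003, -0.4014, 0.2214]
ee_rot: [-0.705, 0.705, 0.056, -0.056]
contact_force: [-0.4, -0.3, 0.0]
width: 0.0501
```

```bash
python3 kn.py w6; python3 - <<'E'
from h import *
shot('side','s6')
a=cv2.imread('pics/s6.png')[320:440,360:520];b=cv2.imread('pics/w6.png')
cv2.imwrite('pics/c6.png',np.hstack([cv2.resize(a,(400,300)),cv2.resize(b,(400,300))]))
W=cloud(load('w6'));q=np.hypot(W[...,0]-.519,W[...,1]+.2227)<.06;print('pan z',np.nanmedian(W[q][:,2]))
q=(W[...,2]>.1)&(np.hypot(W[...,0]-.502,W[...,1]+.4)<.03);print(np.percentile(W[q][:,2],[50,95]))
E
```

```text
t 13.9 p [ 0.5003 -0.4014  0.2214] yawx 0.158 appr [ 0. -0. -1.] q6 [-0.78 -0.94] F [-0.4 -0.3  0. ] w 0.0501
knob 1745 [ 0.50079443 -0.39924287  0.11613186] ((501.0714111328125, -399.98297119140625), (13.958917617797852, 45.6912841796875), 8.77202033996582)
pan z 0.08264431797152076
[0.28351919 0.29794338]
```

View pics/c6.png

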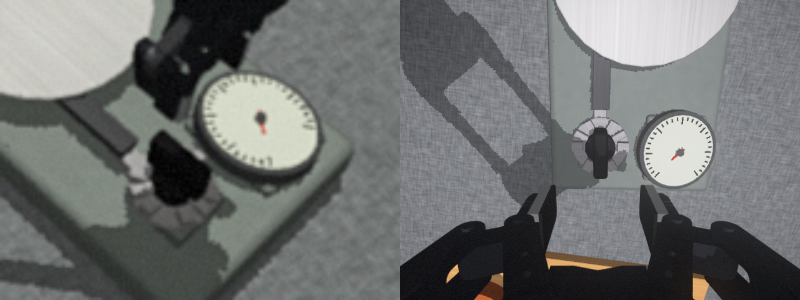

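The knob turned 60.4° and is back at its original height, and the pan is up at 82.6 mm, so the lock is engaged. Next is dipper 1.

Emit:
arm_command:
  commands:
    - [6,[0,0.8,2.5],0.1]
    - [6,[0.8,3.8,1.5],0.12]
    - [6,[0.8,3.8,0],0.12]
    - [6,[0.8,3.8,0],0.12]
    - [6,[0.8,3.8,0],0.12]
    - [6,[0.8,3.8,0],0.12]
    - [6,[0.8,3.8,0],0.12]
    - [6,[0.8,3.8,0],0.12]
    - [6,[0.8,3.8,0],0.12]
    - [6,[0.8,3.8,0],0.12]
    - [6,[0.8,3.8,0],0.12]
    - [6,[0.8,3.8,0],0.12]

```text
clock: 15.2
position: [0.5881, 0.0262, 0.2594]
ee_rot: [0.498, -0.496, -0.502, 0.504]
contact_force: [1.0, -0.8, -0.2]
width: 0.0599
```

Emit:
arm_command:
  commands:
    - [6,[0.8,3.8,0],0.05]
    - [6,[0.8,3.8,0],0]
    - [6,[0.6,2.5,0],0]
    - [6,[0,1,0],0]
    - [6,[0,0,0],0]
    - [6,[0,0,0],0]

```text
clock: 15.8
position: [0.6101, 0.1345, 0.2605]
ee_rot: [0.486, -0.485, -0.513, 0.515]
contact_force: [0.0, -1.0, 0.1]
width: 0.0598
```

```bash
cat > look.py <<'E'
from st import *; from dip import *
import sys
# look.py tag n cx cy [z0] : wrist+side+scene fit
tag,n,cx,cy=sys.argv[1],int(sys.argv[2]),float(sys.argv[3]),float(sys.argv[4]); z0=float(sys.argv[5]) if len(sys.argv)>5 else 0
s=st()
for c in ['wrist','side','scene']: shot(c,c[:2]+tag)
for o in fitdip(['wr'+tag,'si'+tag,'sc'+tag],(cx,cy),n,z0): print(*o)
b=[cv2.resize(cv2.imread('pics/%s%s.png'%(c,tag)),(400,300)) for c in ['wr','si']]
cv2.imwrite('pics/c%s.png'%tag,np.hstack(b))
E
python3 look.py a 1 .604 .1735
```

```text
t 15.8 p [0.6101 0.1345 0.2605] yawx 1.628 appr [-0.002 -0.001 -1.   ] q6 [ 0.11 -1.52] F [ 0.  -1.   0.1] w 0.0598
wra [0.6009 0.1753] n 2578 res 0.0011 h [0.6026 0.1135 0.1331] ztop 0.1359 ang -1.543 rad 0.0618 topmean [0.6049 0.1129 0.1338]
sia [0.602  0.1725] n 292 res 0.002 h [0.6053 0.1091 0.1161] ztop 0.1341 ang -1.518 rad 0.0635 topmean [0.6064 0.1103 0.1325]
sca [0.6059 0.1743] n 253 res 0.0019 h [0.6112 0.1108 0.118 ] ztop 0.1363 ang -1.488 rad 0.0637 topmean [0.6117 0.1112 0.1337]
```

View pics/ca.png

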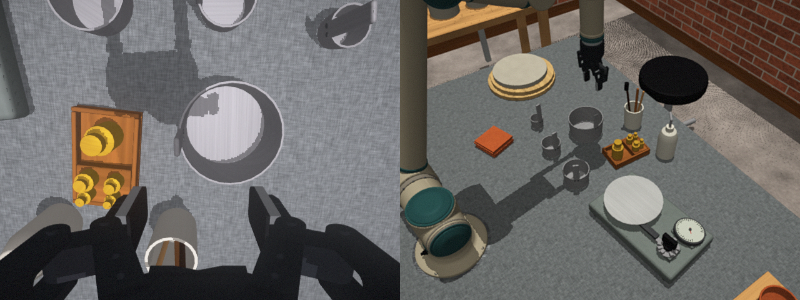

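Emit:
arm_command:
  commands:
    - [5,[-0.5,-2.2,-1],-0.01]
    - [5,[0,0,-3.5],0]
    - [5,[0,0,-4],0]
    - [5,[0,0,-3],0]
    - [5,[0,0,-2],0]
    - [5,[0,0,-0.8],0]
    - [5,[0,0,0],0]
    - [5,[0,0,0],0]
  grip_force: 50

```text
clock: 16.75
position: [0.6066, 0.1132, 0.1195]
ee_rot: [-0.488, 0.489, 0.512, -0.511]
contact_force: [0.4, 0.6, 1.0]
width: 0.0498
```

```bash
python3 look.py b 1 .603 .174
```

```text
t 16.75 p [0.6066 0.1132 0.1195] yawx 1.617 appr [ 0.002  0.    -1.   ] q6 [ 0.07 -1.55] F [0.4 0.6 1. ] w 0.0498
wrb [0.6016 0.1749] n 7042 res 0.0011 h [0.5969 0.1383 0.1293] ztop 0.141 ang -1.697 rad 0.0368 topmean [0.6019 0.1259 0.1348]
sib [0.6025 0.1728] n 197 res 0.0017 h [0.6035 0.1361 0.1211] ztop 0.1408 ang -1.543 rad 0.0368 topmean [0.604  0.1313 0.1354]
scb [0.6054 0.1742] n 169 res 0.0021 h [0.612  0.1381 0.1214] ztop 0.1404 ang -1.389 rad 0.0367 topmean [0.6101 0.1328 0.1352]
```

View pics/wrb.png

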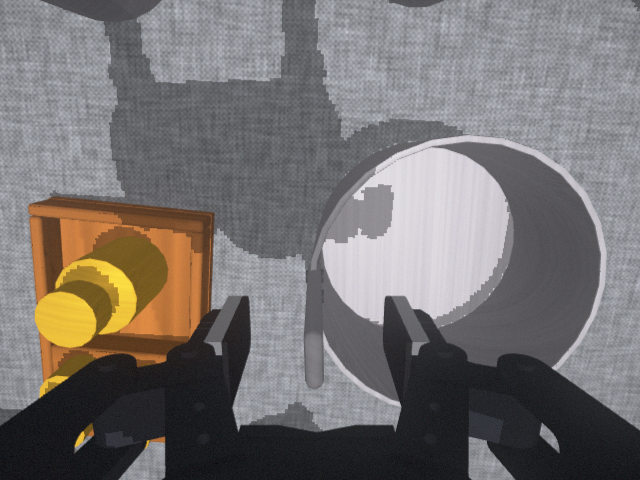

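Emit:
arm_command:
  commands:
    - [3,[0,0,-0.2],0]
    - [1,[0,0,0],0]
    - [0.2,[0,0,0],0]
    - [0.2,[0,0,0],0]
    - [0.2,[0,0,0],0]
    - [0.2,[0,0,0],0]
    - [0.2,[0,0,0],0]

```text
clock: 17.6
position: [0.6058, 0.1135, 0.1164]
ee_rot: [-0.488, 0.488, 0.512, -0.512]
contact_force: [-0.1, -1.1, 1.5]
width: 0.0051
```

Emit:
arm_command:
  commands:
    - [0.2,[0,0,0.5],0]
    - [0.2,[0,0,1.5],0]
    - [0.2,[0,0,3],0]
    - [0.2,[0,0,4],0]
    - [0.2,[0,0,3],0]
    - [0.2,[0,0,0],0]
    - [0.2,[0,0,0],0]

```text
clock: 18.3
position: [0.6054, 0.1137, 0.2363]
ee_rot: [-0.488, 0.488, 0.512, -0.512]
contact_force: [-0.9, -0.5, -2.2]
width: 0.0054
```

```bash
python3 look.py c 1 .603 .174 .12
```

```text
t 18.3 p [0.6054 0.1137 0.2363] yawx 1.618 appr [ 0.  0. -1.] q6 [ 0.07 -1.55] F [-0.9 -0.5 -2.2] w 0.0054
wrc [0.6027 0.1758] n 6645 res 0.0011 h [0.5961 0.114  0.2477] ztop 0.261 ang -1.677 rad 0.0622 topmean [0.6009 0.1141 0.2552]
sic [0.6023 0.1743] n 218 res 0.0019 h [0.5955 0.105  0.2386] ztop 0.261 ang -1.669 rad 0.0697 topmean [0.5946 0.1122 0.2554]
scc [0.6052 0.1757] n 173 res 0.0018 h [0.6152 0.1073 0.2383] ztop 0.2609 ang -1.427 rad 0.0691 topmean [0.6147 0.1179 0.2557]
```

View pics/cc.png

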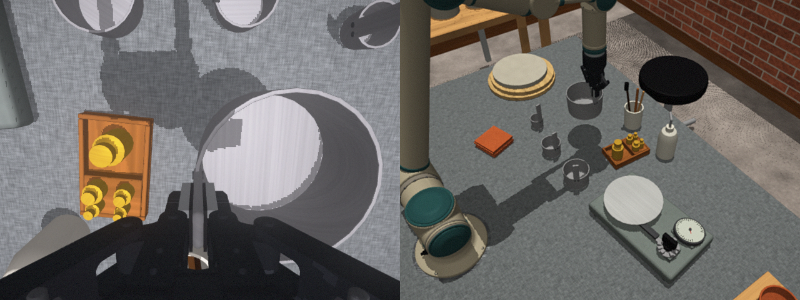

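Emit:
arm_command:
  commands:
    - [0.2,[0,0,1.5],0]
    - [0.2,[-0.4,-1.5,1.5],0]
    - [0.2,[-0.7,-3.3,0],0]
    - [0.2,[-0.7,-3.5,0],0]
    - [0.2,[-0.7,-3.5,0],0]
    - [0.2,[-0.7,-3.5,0],0]
    - [0.2,[-0.7,-3.5,0],0]
    - [0.2,[-0.7,-3.5,0],0]
    - [0.2,[-0.7,-3.5,0],0]
    - [0.2,[-0.7,-3.5,0],0]
    - [0.2,[-0.7,-3.5,0],0]
    - [0.2,[-0.7,-3.3,0],0]

```text
clock: 19.65
position: [0.5302, -0.2498, 0.2661]
ee_rot: [0.488, -0.488, -0.511, 0.512]
contact_force: [0.5, -0.1, -1.9]
width: 0.0054
```

Emit:
arm_command:
  commands:
    - [0.2,[-0.7,-2.3,0],0]
    - [0.2,[-0.3,-1,0],0]
    - [0.2,[0,0,0],0]
    - [0.2,[0,0,0],0]
    - [0.2,[0,0,0],0]

```text
clock: 20.15
position: [0.5219, -0.2791, 0.2664]
ee_rot: [-0.488, 0.488, 0.512, -0.512]
contact_force: [-1.1, 0.7, -2.6]
width: 0.0056
```

```bash
python3 look.py d 1 .519 -.2225 .15; python3 - <<'E'
from h import *
for f in ['wrd','sid']:
    W=cloud(load(f));q=np.hypot(W[...,0]-.518,W[...,1]+.2225);m=(np.abs(q-.0645)<.006)&(W[...,2]>.21)&(W[...,2]<.24)
    P=W[m];A=np.c_[P[:,:2]-[.518,-.2225],np.ones(len(P))];print(np.linalg.lstsq(A,P[:,2],rcond=None)[0])
E
```

```text
t 20.15 p [ 0.5219 -0.2791  0.2664] yawx 1.619 appr [ 0.     0.001 -1.   ] q6 [-0.61 -2.23] F [-1.1  0.7 -2.6] w 0.0056
wrd [ 0.5192 -0.2169] n 6734 res 0.0011 h [ 0.5126 -0.2788  0.2779] ztop 0.291 ang -1.676 rad 0.0622 topmean [ 0.5174 -0.2787  0.2852]
sid [ 0.5205 -0.218 ] n 388 res 0.0013 h [ 0.5135 -0.2842  0.2703] ztop 0.2905 ang -1.675 rad 0.0665 topmean [ 0.5134 -0.2787  0.2859]
scd [ 0.5229 -0.2166] n 267 res 0.0017 h [ 0.5333 -0.281   0.2711] ztop 0.2906 ang -1.41 rad 0.0652 topmean [ 0.5322 -0.2781  0.2852]
[-0.0197617  -0.03695261  0.22151044]
[-0.00113911 -0.0193226   0.22002811]
```

View pics/cd.png

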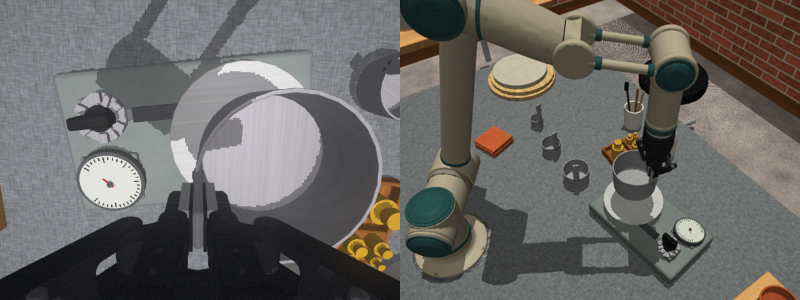

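Emit:
arm_command:
  commands:
    - [0.2,[-0.1,-0.5,-1.5],0]
    - [0.2,[0,0,-2.5],0]
    - [0.2,[0,0,-1.2],0]
    - [0.2,[0,0,-0.6],0]
    - [0.2,[0,0,-0.3],0]
    - [0.2,[0,0,0],0]
    - [0.2,[0,0,0],0]

```text
clock: 21.0
position: [0.5212, -0.2856, 0.2062]
ee_rot: [-0.487, 0.489, 0.512, -0.512]
contact_force: [-0.6, -0.5, -2.3]
width: 0.0051
```

Emit:
arm_command:
  commands:
    - [0.2,[0,0,-0.2],0]
    - [0.2,[0,0,-0.1],0]
    - [0.2,[0,0,-0.1],0]
    - [0.2,[0,0,0],0]

```text
clock: 21.4
position: [0.5206, -0.2854, 0.2012]
ee_rot: [-0.488, 0.488, 0.512, -0.512]
contact_force: [-0.1, -0.7, -1.9]
width: 0.0056
```

Emit:
arm_command:
  commands:
    - [0.2,[0,0,-0.1],0]
    - [0.2,[0,0,0],0]

```text
clock: 21.6
position: [0.5206, -0.2854, 0.2002]
ee_rot: [-0.488, 0.488, 0.512, -0.512]
contact_force: [0.2, -0.3, -2.1]
width: 0.0056
```

Emit:
arm_command:
  commands:
    - [0.2,[0,0,-0.1],0]
    - [0.2,[0,0,0],0]

```text
clock: 21.8
position: [0.5208, -0.2855, 0.1993]
ee_rot: [-0.488, 0.488, 0.512, -0.512]
contact_force: [0.4, -0.4, -1.8]
width: 0.0051
```

Emit:
arm_command:
  commands:
    - [0.2,[0,0,-0.1],0]
    - [0.2,[0,0,0],0]

```text
clock: 22.0
position: [0.5208, -0.2856, 0.1986]
ee_rot: [-0.488, 0.488, 0.512, -0.512]
contact_force: [-0.6, -1.2, 1.0]
width: 0.0054
```

Emit:
arm_command:
  commands:
    - [0.2,[0,0,-0.1],0]
    - [0.2,[0,0,0],0]

```text
clock: 22.2
position: [0.5209, -0.2856, 0.1984]
ee_rot: [-0.488, 0.489, 0.512, -0.512]
contact_force: [-0.6, 0.1, 3.5]
width: 0.0051
```

Contact is gentle at +3.5 N. I release to about 3 cm of opening and go up.

Emit:
arm_command:
  commands:
    - [1,[0,0,0],0]
    - [2,[0,0,0],0]
    - [3,[0,0,0],0]
    - [3,[0,0,0],0]
    - [3,[0,0,1.5],0]
    - [3,[0,0,3],0]
    - [3,[0,0,3.5],0]
    - [3,[-0.8,2,0],0]
    - [3,[-1,4,0],0]
    - [3,[-1.2,4,0],0]
    - [3,[-1.2,4,0],0]
    - [3,[-0.6,2,0],0]

```text
clock: 23.4
position: [0.4711, -0.1224, 0.2774]
ee_rot: [-0.488, 0.487, 0.512, -0.512]
contact_force: [0.0, -0.2, 0.6]
width: 0.0297
```

```bash
python3 look.py e 1 .519 -.2225 .083; python3 - <<'E'
from dip import *
for o in fitdip(['wre','sie','sce'],(.4445,-.006),3): print(*o)
E
```

```text
t 23.4 p [ 0.4711 -0.1224  0.2774] yawx 1.62 appr [-0.001  0.002 -1.   ] q6 [-0.4  -2.02] F [ 0.  -0.2  0.6] w 0.0297
wre [ 0.5177 -0.2206] n 2644 res 0.0013 h [ 0.5193 -0.2824  0.1991] ztop 0.217 ang -1.546 rad 0.0618 topmean [ 0.5243 -0.2823  0.2151]
sie [ 0.519  -0.2244] n 455 res 0.0013 h [ 0.5203 -0.2886  0.2014] ztop 0.2186 ang -1.551 rad 0.0642 topmean [ 0.5227 -0.2873  0.2162]
sce [ 0.5222 -0.2228] n 303 res 0.0016 h [ 0.5277 -0.2872  0.2002] ztop 0.2183 ang -1.485 rad 0.0646 topmean [ 0.5272 -0.2859  0.2155]
wre [ 0.4431 -0.0053] n 1603 res 0.001 h [ 0.4216 -0.0437  0.117 ] ztop 0.1302 ang -2.082 rad 0.0441 topmean [ 0.422  -0.0423  0.1279]
sie [ 0.4448 -0.0069] n 260 res 0.0016 h [ 0.4228 -0.0453  0.1077] ztop 0.1295 ang -2.091 rad 0.0443 topmean [ 0.4234 -0.0441  0.1271]
sce [ 0.4482 -0.005 ] n 154 res 0.0019 h [ 0.4317 -0.045   0.1079] ztop 0.1275 ang -1.962 rad 0.0433 topmean [ 0.4273 -0.0422  0.1263]
```

View pics/ce.png

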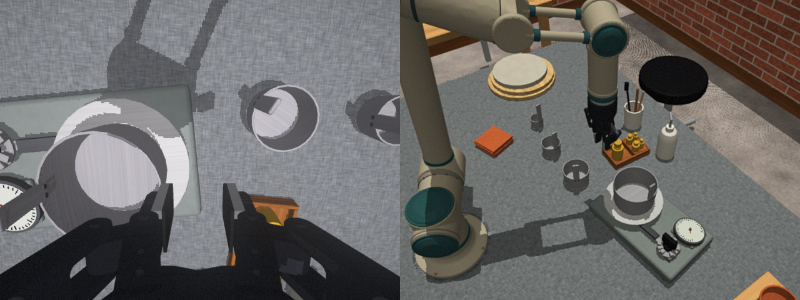

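Emit:
arm_command:
  commands:
    - [5,[-0.8,1.3,-0.5],-0.1]
    - [5,[-1.2,2,-1],-0.14]
    - [5,[-1.2,2,-2],-0.14]
    - [5,[-1.2,2,-2],-0.14]
    - [5,[-0.5,0.6,-2],-0.04]
    - [5,[0,0,-2],0]
    - [5,[0,0,0],0]
    - [5,[0,0,0],0]

```text
clock: 24.35
position: [0.4245, -0.0473, 0.1825]
ee_rot: [-0.61, 0.611, 0.357, -0.357]
contact_force: [1.0, 0.8, -0.6]
width: 0.0501
```

```bash
python3 look.py f 3 .444 -.0058
```

```text
t 24.35 p [ 0.4245 -0.0473  0.1825] yawx 1.057 appr [ 0. -0. -1.] q6 [-0.27 -1.33] F [ 1.   0.8 -0.6] w 0.0501
wrf [ 0.443  -0.0046] n 2362 res 0.0011 h [ 0.4175 -0.0395  0.1272] ztop 0.1305 ang -2.203 rad 0.0432 topmean [ 0.4215 -0.0411  0.1279]
sif [ 0.4446 -0.0073] n 217 res 0.0016 h [ 0.4228 -0.0458  0.105 ] ztop 0.1298 ang -2.087 rad 0.0442 topmean [ 0.4209 -0.0443  0.1269]
scf [ 0.4482 -0.0054] n 164 res 0.0021 h [ 0.4319 -0.0449  0.1098] ztop 0.1298 ang -1.962 rad 0.0427 topmean [ 0.426  -0.0422  0.1273]
```

View pics/wrf.png

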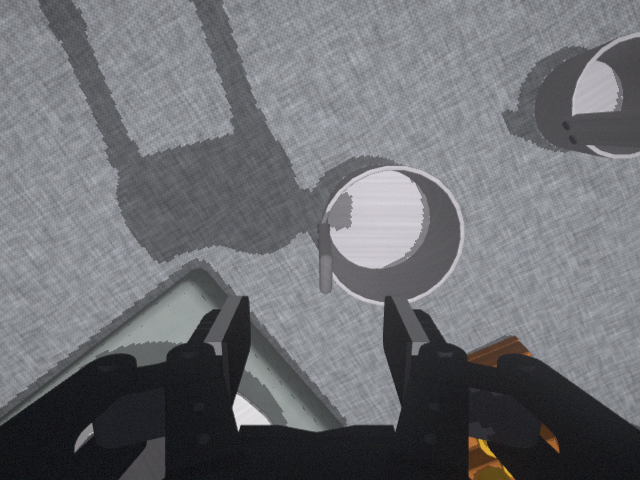

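Emit:
arm_command:
  commands:
    - [5,[-0.2,0.4,-2],0]
    - [5,[0,0,-3],0]
    - [5,[0,0,-1.6],0]
    - [5,[0,0,-0.4],0]
    - [3,[0,0,0],0]
    - [1,[0,0,0],0]
    - [0.2,[0,0,0],0]
    - [0.2,[0,0,0],0]
    - [0.2,[0,0,0],0]
    - [0.2,[0,0,0],0]

```text
clock: 25.5
position: [0.4229, -0.0425, 0.1135]
ee_rot: [-0.61, 0.611, 0.358, -0.356]
contact_force: [0.2, 0.7, 6.2]
width: 0.0049
```

Emit:
arm_command:
  commands:
    - [0.2,[0,0,0],0]
    - [0.2,[0,0,0.5],0]
    - [0.2,[0,0,1.5],0]
    - [0.2,[0,0,3],0]
    - [0.2,[0,0,4],0]
    - [0.2,[0,0,4],0]
    - [0.2,[0,0,3],0]
    - [0.2,[0,0,2],0]
    - [0.2,[0,0,0],0]
    - [0.2,[0,0,0],0]

```text
clock: 26.5
position: [0.421, -0.0423, 0.2916]
ee_rot: [0.611, -0.61, -0.357, 0.357]
contact_force: [0.3, -0.8, -1.4]
width: 0.0052
```

```bash
python3 look.py g 3 .444 -.0058 .18
```

```text
t 26.5 p [ 0.421  -0.0423  0.2916] yawx 1.058 appr [-0.001  0.    -1.   ] q6 [-0.26 -1.32] F [ 0.3 -0.8 -1.4] w 0.0052
wrg [ 0.4408 -0.0054] n 3083 res 0.0011 h [ 0.4128 -0.0394  0.302 ] ztop 0.315 ang -2.26 rad 0.044 topmean [ 0.4169 -0.0403  0.309 ]
sig [ 0.4415 -0.0072] n 196 res 0.0014 h [ 0.4149 -0.0536  0.284 ] ztop 0.3032 ang -2.093 rad 0.0535 topmean None
scg [ 0.445 -0.006] n 103 res 0.0019 h [ 0.4297 -0.0467  0.2944] ztop 0.3138 ang -1.93 rad 0.0435 topmean [ 0.4277 -0.0447  0.3086]
```

View pics/cg.png

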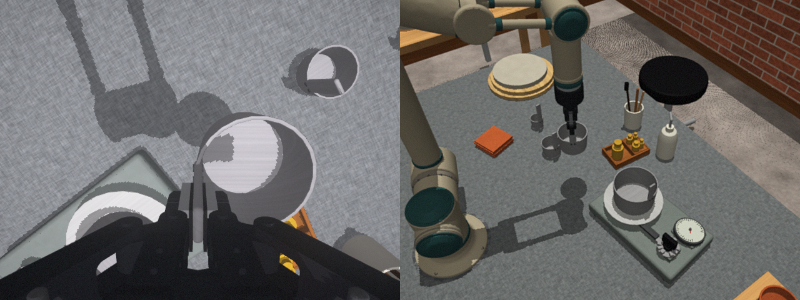

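Emit:
arm_command:
  commands:
    - [0.2,[0.2,-0.5,1],-0.08]
    - [0.2,[0.5,-1.3,0.5],-0.12]
    - [0.2,[0.5,-1.4,0],-0.12]
    - [0.2,[0.5,-1.4,0],-0.12]
    - [0.2,[0.5,-1.4,0],-0.12]
    - [0.2,[0.5,-1.4,0],-0.12]
    - [0.2,[0.5,-1.4,0],-0.12]
    - [0.2,[0.5,-1.4,0],-0.12]
    - [0.2,[0.5,-1.4,0],-0.12]
    - [0.2,[0.5,-1.4,0],-0.12]
    - [0.2,[0.5,-1.4,0],-0.12]
    - [0.2,[0.5,-1.2,0],-0.12]

```text
clock: 27.85
position: [0.4783, -0.1988, 0.3055]
ee_rot: [0.697, -0.696, 0.123, -0.121]
contact_force: [0.1, -0.4, -1.2]
width: 0.0049
```

Emit:
arm_command:
  commands:
    - [0.2,[0.3,-0.4,0],-0.1]
    - [0.2,[0,0,0],-0.03]
    - [0.2,[0,0,0],0]
    - [0.2,[0,0,0],0]
    - [0.2,[0,0,0],0]

```text
clock: 28.35
position: [0.4815, -0.2021, 0.3067]
ee_rot: [0.688, -0.687, 0.166, -0.165]
contact_force: [-0.0, -0.4, -1.5]
width: 0.0052
```

```bash
python3 look.py h 3 .5185 -.222 .19; python3 - <<'E'
from dip import *
for o in fitdip(['wrh','sih','sch'],(.5185,-.222),1,.083): print(*o)
E
```

```text
t 28.35 p [ 0.4815 -0.2021  0.3067] yawx -0.471 appr [-0.001  0.001 -1.   ] q6 [-0.53 -0.06] F [-0.  -0.4 -1.5] w 0.0052
wrh [ 0.517  -0.2212] n 4151 res 0.0011 h [ 0.4827 -0.1942  0.3129] ztop 0.325 ang 2.475 rad 0.0436 topmean [ 0.4824 -0.1973  0.3203]
sih [ 0.5187 -0.2235] n 432 res 0.0013 h [ 0.4774 -0.2113  0.3078] ztop 0.3248 ang 2.855 rad 0.043 topmean [ 0.4788 -0.2095  0.3199]
sch [ 0.5226 -0.2225] n 349 res 0.0016 h [ 0.4901 -0.2083  0.3009] ztop 0.3225 ang 2.729 rad 0.0355 topmean [ 0.4925 -0.2093  0.3178]
wrh [ 0.5178 -0.2227] n 1631 res 0.001 h [ 0.5212 -0.2294  0.1961] ztop 0.224 ang -1.093 rad 0.0075 topmean [ 0.5285 -0.2418  0.2191]
sih [ 0.5192 -0.2242] n 324 res 0.0013 h [ 0.5263 -0.2185  0.203 ] ztop 0.2239 ang 0.679 rad 0.0091 topmean [ 0.5214 -0.2268  0.2188]
sch [ 0.522  -0.2226] n 203 res 0.0015 h [ 0.5174 -0.2207  0.2062] ztop 0.224 ang 2.757 rad 0.005 topmean [ 0.521  -0.2228  0.2189]
```

View pics/ch.png

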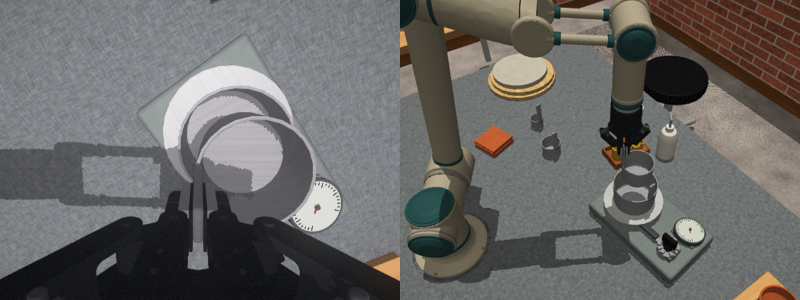

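Emit:
arm_command:
  commands:
    - [0.2,[0,-0.1,-2],0]
    - [0.2,[0,0,-3],0]
    - [0.2,[0,0,-3],0]
    - [0.2,[0,0,-1.3],0]
    - [0.2,[0,0,-0.6],0]
    - [0.2,[0,0,-0.2],0]
    - [0.2,[0,0,0],0]
    - [0.2,[0,0,0],0]

```text
clock: 29.3
position: [0.4823, -0.2037, 0.2074]
ee_rot: [-0.687, 0.688, -0.165, 0.166]
contact_force: [-0.9, -0.6, -1.1]
width: 0.0048
```

Emit:
arm_command:
  commands:
    - [0.2,[0,0,-0.2],0]
    - [0.2,[0,0,-0.1],0]
    - [0.2,[0,0,0],0]

```text
clock: 29.6
position: [0.4817, -0.2034, 0.2034]
ee_rot: [-0.687, 0.688, -0.165, 0.165]
contact_force: [0.8, -0.4, -2.2]
width: 0.0053
```

Emit:
arm_command:
  commands:
    - [0.2,[0,0,-0.1],0]
    - [0.2,[0,0,-0.1],0]
    - [0.2,[0,0,0],0]

```text
clock: 29.9
position: [0.4816, -0.2033, 0.2011]
ee_rot: [0.688, -0.687, 0.165, -0.165]
contact_force: [0.3, 0.3, -1.6]
width: 0.0052
```

Emit:
arm_command:
  commands:
    - [0.2,[0,0,-0.1],0]
    - [0.2,[0,0,0],0]

```text
clock: 30.1
position: [0.4816, -0.2034, 0.2002]
ee_rot: [0.688, -0.687, 0.165, -0.165]
contact_force: [-0.7, 0.5, -0.9]
width: 0.005
```

Emit:
arm_command:
  commands:
    - [0.2,[0,0,-0.1],0]
    - [0.2,[0,0,0],0]

```text
clock: 30.3
position: [0.4816, -0.2034, 0.1992]
ee_rot: [0.688, -0.687, 0.165, -0.165]
contact_force: [0.3, 0.8, -2.3]
width: 0.0051
```

Emit:
arm_command:
  commands:
    - [0.2,[0,0,-0.1],0]
    - [0.2,[0,0,0],0]

```text
clock: 30.5
position: [0.4818, -0.2034, 0.1987]
ee_rot: [-0.687, 0.688, -0.165, 0.165]
contact_force: [-0.5, 1.3, 0.5]
width: 0.005
```

Emit:
arm_command:
  commands:
    - [1,[0,0,0],0]
    - [2,[0,0,0],0]
    - [3,[0,0,0],0]
    - [3,[0,0,0],0]
    - [3,[0,0,1.5],0]
    - [3,[0,0,3],0]
    - [3,[0,0,3.5],0]
    - [4,[-0.3,2.5,0],-0.1]
    - [5,[-0.5,4,0],-0.13]
    - [5,[-0.5,4,0],-0.13]
    - [5,[-0.5,4,0],-0.13]
    - [5,[-0.5,4,0],-0.13]

```text
clock: 31.7
position: [0.4583, -0.017, 0.2784]
ee_rot: [0.603, -0.603, 0.369, -0.369]
contact_force: [1.1, 0.9, -0.0]
width: 0.0503
```

Emit:
arm_command:
  commands:
    - [5,[-0.5,4,0],-0.13]
    - [5,[-0.5,4,0],-0.13]
    - [5,[-0.5,4,-1],-0.13]
    - [5,[-0.2,2,-2],0]
    - [5,[0,0,-2],0]
    - [5,[0,0,-1],0]
    - [5,[0,0,0],0]
    - [5,[0,0,0],0]

```text
clock: 32.5
position: [0.4422, 0.1212, 0.2188]
ee_rot: [0.522, -0.521, 0.477, -0.478]
contact_force: [0.2, -0.6, -0.4]
width: 0.0498
```

```bash
python3 look.py i 4 .4415 .157; python3 - <<'E'
from dip import *
for o in fitdip(['sii','sci'],(.5185,-.222),1,.083): print(1,*o)
for o in fitdip(['sii','sci'],(.5185,-.222),3,.086): print(3,*o)
for o in fitdip(['sii','sci'],(.465,.311),5,0): print(5,*o)
E
```

```text
t 32.5 p [0.4422 0.1212 0.2188] yawx -1.483 appr [ 0.001 -0.    -1.   ] q6 [0.12 1.6 ] F [ 0.2 -0.6 -0.4] w 0.0498
wri [0.4397 0.1588] n 1363 res 0.0011 h [0.4467 0.1266 0.1245] ztop 0.1275 ang -1.357 rad 0.033 topmean [0.4421 0.1264 0.1251]
sii [0.44   0.1564] n 150 res 0.0017 h [0.4414 0.1218 0.1009] ztop 0.1277 ang -1.531 rad 0.0346 topmean [0.4415 0.1226 0.125 ]
sci [0.4442 0.1578] n 103 res 0.0019 h [0.4475 0.1247 0.0993] ztop 0.1274 ang -1.472 rad 0.0332 topmean [0.4462 0.1256 0.1241]
1 sii [ 0.5189 -0.2244] n 447 res 0.0014 h [ 0.5139 -0.2872  0.2018] ztop 0.2185 ang -1.65 rad 0.063 topmean [ 0.5124 -0.2697  0.2159]
1 sci [ 0.5221 -0.2226] n 264 res 0.0016 h [ 0.4906 -0.2125  0.1994] ztop 0.2191 ang 2.832 rad 0.0331 topmean [ 0.5202 -0.2737  0.2153]
3 sii [ 0.5195 -0.2249] n 248 res 0.0014 h [ 0.4783 -0.2106  0.1964] ztop 0.2153 ang 2.806 rad 0.0436 topmean [ 0.4805 -0.2063  0.2133]
3 sci [ 0.5233 -0.2236] n 195 res 0.0018 h [ 0.4857 -0.2046  0.192 ] ztop 0.2152 ang 2.674 rad 0.0421 topmean [ 0.4842 -0.2052  0.2123]
5 sii [0.4634 0.3106] n 86 res 0.0019 h [0.4674 0.2874 0.0946] ztop 0.1266 ang -1.404 rad 0.0235 topmean [0.4676 0.2871 0.1225]
5 sci [0.4665 0.3127] n 64 res 0.0023 h [0.4721 0.2896 0.0946] ztop 0.1251 ang -1.333 rad 0.0238 topmean [0.474  0.2896 0.1212]
```

View pics/ci.png

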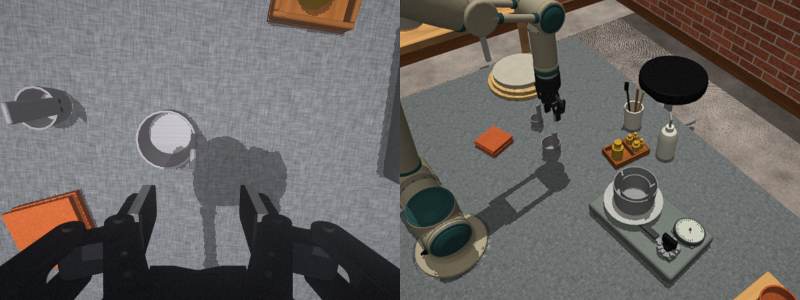

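Emit:
arm_command:
  commands:
    - [5,[0,0.4,-2],0]
    - [5,[0,0,-3.5],0]
    - [5,[0,0,-3],0]
    - [5,[0,0,-1.8],0]
    - [5,[0,0,-0.5],0]
    - [3,[0,0,0],0]
    - [1,[0,0,0],0]
    - [0.2,[0,0,0],0]
    - [0.2,[0,0,0],0]
    - [0.2,[0,0,0],0]
    - [0.2,[0,0,0],0]

```text
clock: 33.75
position: [0.4431, 0.1258, 0.1117]
ee_rot: [0.523, -0.521, 0.476, -0.478]
contact_force: [1.2, -0.1, 6.1]
width: 0.0051
```

Emit:
arm_command:
  commands:
    - [0.2,[0,0,0],0]
    - [0.2,[0,0,0.5],0]
    - [0.2,[0,0,1.5],0]
    - [0.2,[0,0,3],0]
    - [0.2,[0,0,4],0]
    - [0.2,[0,0,4],0]
    - [0.2,[0,0,4],0]
    - [0.2,[0,0,2],0]
    - [0.2,[0,0,0],0]
    - [0.2,[0,0,0],0]

```text
clock: 34.75
position: [0.4409, 0.1255, 0.2995]
ee_rot: [-0.521, 0.522, -0.478, 0.477]
contact_force: [-0.8, -0.2, -1.0]
width: 0.0053
```

```bash
python3 look.py j 4 .4415 .157 .19
```

```text
t 34.75 p [0.4409 0.1255 0.2995] yawx -1.482 appr [-0.002 -0.    -1.   ] q6 [0.13 1.61] F [-0.8 -0.2 -1. ] w 0.0053
wrj [0.4367 0.1581] n 2526 res 0.0011 h [0.4484 0.1265 0.3096] ztop 0.322 ang -1.216 rad 0.0337 topmean [0.443  0.1262 0.3164]
sij [0.4365 0.1558] n 127 res 0.0017 h [0.4327 0.1193 0.2957] ztop 0.322 ang -1.677 rad 0.0367 topmean [0.4322 0.1223 0.3165]
scj [0.4401 0.1571] n 75 res 0.0021 h [0.4496 0.1218 0.297 ] ztop 0.3217 ang -1.308 rad 0.0366 topmean [0.4509 0.1265 0.3166]
```

View pics/cj.png

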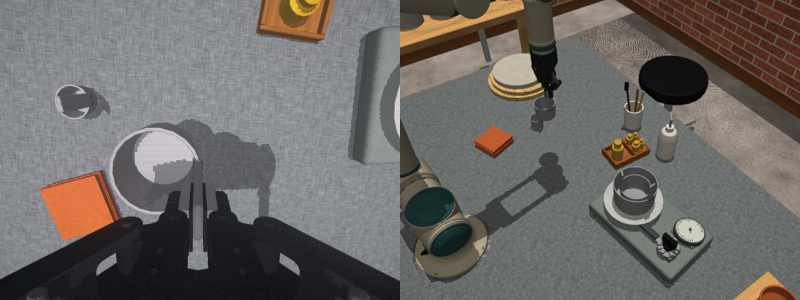

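Emit:
arm_command:
  commands:
    - [0.2,[0.2,-0.5,1.5],0.08]
    - [0.2,[0.6,-1.8,1.5],0.13]
    - [0.2,[0.7,-2.2,1.5],0.13]
    - [0.2,[0.7,-2.2,0],0.13]
    - [0.2,[0.7,-2.2,0],0.13]
    - [0.2,[0.7,-2.2,0],0.13]
    - [0.2,[0.7,-2.2,0],0.13]
    - [0.2,[0.7,-2.2,0],0.13]
    - [0.2,[0.7,-2.2,0],0.13]
    - [0.2,[0.7,-2.2,0],0.13]
    - [0.2,[0.7,-2.2,0],0.13]
    - [0.2,[0.7,-2.2,0],0.13]

```text
clock: 36.1
position: [0.5194, -0.1181, 0.3434]
ee_rot: [0.708, -0.706, -0.011, 0.013]
contact_force: [0.3, -0.3, -0.9]
width: 0.0058
```

Emit:
arm_command:
  commands:
    - [0.2,[0.7,-2.2,0],0.13]
    - [0.2,[0.7,-2.2,0],0.13]
    - [0.2,[0.7,-2.2,0],0.13]
    - [0.2,[0.7,-2.1,0],0.13]
    - [0.2,[0,0,0],0.07]
    - [0.2,[0,0,0],0]
    - [0.2,[0,0,0],0]
    - [0.2,[0,0,0],0]

```text
clock: 36.9
position: [0.5475, -0.2038, 0.3447]
ee_rot: [0.674, -0.673, -0.215, 0.215]
contact_force: [0.5, -0.4, -1.7]
width: 0.0049
```

```bash
python3 look.py k 4 .518 -.222 .234; python3 - <<'E'
from dip import *
for o in fitdip(['wrk','sik','sck'],(.5185,-.222),1,.083): print(1,*o[:6])
for o in fitdip(['wrk','sik','sck'],(.5185,-.222),3,.086): print(3,*o[:6])
E
```

```text
t 36.9 p [ 0.5475 -0.2038  0.3447] yawx 0.618 appr [-0.001  0.001 -1.   ] q6 [-0.48 -1.09] F [ 0.5 -0.4 -1.7] w 0.0049
wrk [ 0.5194 -0.2218] n 2719 res 0.0011 h [ 0.5424 -0.1972  0.3545] ztop 0.366 ang 0.818 rad 0.0337 topmean [ 0.5438 -0.2004  0.3609]
sik [ 0.5195 -0.2248] n 309 res 0.0015 h [ 0.5425 -0.2117  0.3394] ztop 0.3657 ang 0.517 rad 0.0265 topmean [ 0.5463 -0.2139  0.3595]
sck [ 0.5235 -0.2228] n 178 res 0.0017 h [ 0.5542 -0.21    0.3465] ztop 0.3658 ang 0.396 rad 0.0333 topmean [ 0.5526 -0.2087  0.3607]
1 wrk [ 0.5178 -0.2225] n 1553 res 0.001
1 sik [ 0.519  -0.2243] n 361 res 0.0013
1 sck [ 0.5218 -0.2227] n 241 res 0.0014
3 wrk [ 0.518  -0.2232] n 669 res 0.0012
3 sik [ 0.5194 -0.225 ] n 245 res 0.0014
3 sck [ 0.5232 -0.2237] n 206 res 0.0016
```

View pics/ck.png

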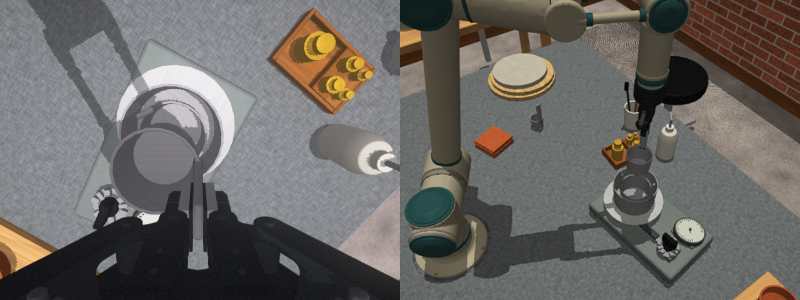

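Emit:
arm_command:
  commands:
    - [0.2,[-0.05,-0.1,-2],0]
    - [0.2,[0,0,-3],0]
    - [0.2,[0,0,-3],0]
    - [0.2,[0,0,-2.5],0]
    - [0.2,[0,0,-1.5],0]
    - [0.2,[0,0,-1],0]
    - [0.2,[0,0,-0.5],0]
    - [0.2,[0,0,0],0]
    - [0.2,[0,0,0],0]

```text
clock: 37.95
position: [0.5478, -0.2056, 0.2113]
ee_rot: [-0.673, 0.674, 0.216, -0.215]
contact_force: [1.0, -0.2, -1.3]
width: 0.0053
```

Emit:
arm_command:
  commands:
    - [0.2,[0,0,-0.2],0]
    - [0.2,[0,0,-0.1],0]
    - [0.2,[0,0,0],0]

```text
clock: 38.25
position: [0.5472, -0.2054, 0.2075]
ee_rot: [-0.674, 0.674, 0.215, -0.215]
contact_force: [-0.5, -0.4, -1.1]
width: 0.0054
```

Emit:
arm_command:
  commands:
    - [0.2,[0,0,-0.2],0]
    - [0.2,[0,0,-0.2],0]
    - [0.2,[0,0,0],0]

```text
clock: 38.55
position: [0.547, -0.2053, 0.2029]
ee_rot: [0.674, -0.673, -0.215, 0.215]
contact_force: [-0.5, -0.2, -1.4]
width: 0.0055
```

Emit:
arm_command:
  commands:
    - [0.2,[0,0,-0.1],0]
    - [0.2,[0,0,0],0]

```text
clock: 38.75
position: [0.5471, -0.2054, 0.2022]
ee_rot: [0.674, -0.674, -0.215, 0.215]
contact_force: [-0.4, -0.1, -1.9]
width: 0.0054
```

Emit:
arm_command:
  commands:
    - [0.2,[0,0,-0.1],0]
    - [0.2,[0,0,0],0]

```text
clock: 38.95
position: [0.5471, -0.2054, 0.2012]
ee_rot: [0.674, -0.674, -0.215, 0.215]
contact_force: [-0.1, 0.2, -0.6]
width: 0.0053
```

Emit:
arm_command:
  commands:
    - [0.2,[0,0,-0.1],0]
    - [0.2,[0,0,0],0]

```text
clock: 39.15
position: [0.5471, -0.2053, 0.2002]
ee_rot: [0.674, -0.674, -0.215, 0.215]
contact_force: [-0.2, 1.1, -1.0]
width: 0.0052
```

Emit:
arm_command:
  commands:
    - [0.2,[0,0,-0.1],0]
    - [0.2,[0,0,0],0]

```text
clock: 39.35
position: [0.5474, -0.2054, 0.1998]
ee_rot: [-0.673, 0.674, 0.215, -0.215]
contact_force: [-0.4, -0.1, 1.1]
width: 0.005
```

Emit:
arm_command:
  commands:
    - [1,[0,0,0],0]
    - [2,[0,0,0],0]
    - [2.5,[0,0,0],0]
    - [2.5,[0,0,0],0]
    - [2.5,[0,0,1.5],0]
    - [2.5,[0,0,3],0]
    - [2.5,[0,0,3.5],0]
    - [3,[-0.4,2.5,1],0.08]
    - [5,[-0.7,4,0],0.1]
    - [5,[-0.7,4,0],0.1]
    - [5,[-0.7,4,0],0.1]
    - [5,[-0.7,4,0],0.1]

```text
clock: 40.55
position: [0.5147, -0.019, 0.2894]
ee_rot: [-0.602, 0.603, 0.37, -0.37]
contact_force: [1.1, -0.8, -0.4]
width: 0.0501
```

Emit:
arm_command:
  commands:
    - [5,[-0.7,4,0],0.1]
    - [5,[-0.7,4,0],0.1]
    - [5,[-0.7,4,0],0.1]
    - [5,[-0.7,4,0],0.1]
    - [5,[-0.7,4,-1],0.1]
    - [5,[-0.7,4,-2],0.1]
    - [5,[-0.5,3.6,-2],0.06]
    - [5,[0,2,-1],0]
    - [5,[0,0.5,-0.5],0]
    - [5,[0,0,0],0]
    - [5,[0,0,0],0]

```text
clock: 41.65
position: [0.4686, 0.2797, 0.2248]
ee_rot: [-0.451, 0.452, 0.544, -0.544]
contact_force: [-0.0, 0.1, 0.7]
width: 0.0502
```

```bash
python3 look.py l 5 .465 .311; python3 - <<'E'
from dip import *
for n,z in [(1,.083),(3,.086),(4,.089)]:
  for o in fitdip(['sil','scl'],(.5185,-.222),n,z): print(n,*o)
E
```

```text
t 41.65 p [0.4686 0.2797 0.2248] yawx 1.757 appr [ 0.001 -0.    -1.   ] q6 [ 0.41 -1.35] F [-0.   0.1  0.7] w 0.0502
wrl [0.4618 0.3134] n 813 res 0.0012 h [0.462  0.2903 0.121 ] ztop 0.1244 ang -1.565 rad 0.0231 topmean [0.4664 0.2913 0.122 ]
sil [0.4632 0.3102] n 89 res 0.0022 h [0.4678 0.2873 0.0937] ztop 0.1244 ang -1.376 rad 0.0233 topmean [0.468  0.2876 0.1217]
scl [0.4667 0.3128] n 66 res 0.0022 h [0.4728 0.2896 0.0958] ztop 0.1239 ang -1.311 rad 0.024 topmean [0.4719 0.2907 0.1209]
1 sil [ 0.5189 -0.2244] n 414 res 0.0014 h [ 0.5257 -0.2129  0.201 ] ztop 0.2178 ang 1.033 rad 0.0134 topmean [ 0.5216 -0.2677  0.2156]
1 scl [ 0.5222 -0.2227] n 266 res 0.0016 h [ 0.5224 -0.2111  0.1988] ztop 0.2158 ang 1.548 rad 0.0116 topmean [ 0.5303 -0.2746  0.2149]
3 sil [ 0.5194 -0.2249] n 223 res 0.0014 h [ 0.5426 -0.2087  0.1936] ztop 0.2156 ang 0.613 rad 0.0283 topmean [ 0.5161 -0.2063  0.2129]
3 scl [ 0.5232 -0.2233] n 180 res 0.0017 h [ 0.4878 -0.2066  0.1923] ztop 0.2151 ang 2.701 rad 0.0391 topmean [ 0.5221 -0.205   0.2123]
4 sil [ 0.5194 -0.2268] n 250 res 0.0019 h [ 0.5426 -0.2085  0.1912] ztop 0.2156 ang 0.666 rad 0.0295 topmean [ 0.5161 -0.2063  0.2129]
4 scl [ 0.5236 -0.2243] n 133 res 0.002 h [ 0.488  -0.2065  0.19  ] ztop 0.2151 ang 2.677 rad 0.0398 topmean [ 0.5221 -0.205   0.2123]
```

View pics/cl.png

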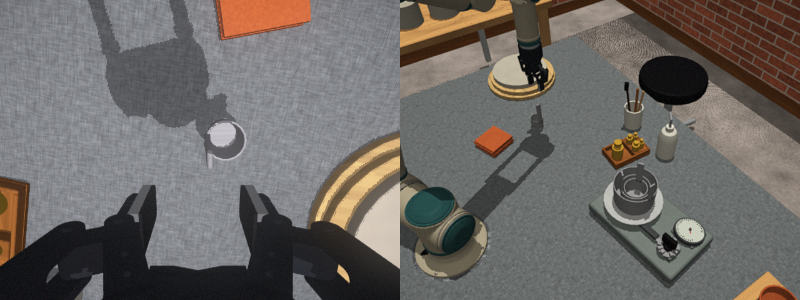

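Emit:
arm_command:
  commands:
    - [5,[-0.15,1.05,-2],0]
    - [5,[0,0,-3.5],0]
    - [5,[0,0,-3.5],0]
    - [5,[0,0,-2.2],0]
    - [5,[0,0,-0.5],0]
    - [3,[0,0,0],0]
    - [1,[0,0,0],0]
    - [0.2,[0,0,0],0]
    - [0.2,[0,0,0],0]
    - [0.2,[0,0,0],0]
    - [0.2,[0,0,0],0]
    - [0.2,[0,0,0],0]

```text
clock: 43.0
position: [0.4679, 0.2916, 0.1089]
ee_rot: [-0.45, 0.452, 0.546, -0.543]
contact_force: [-0.4, -0.1, 6.1]
width: 0.0053
```

Emit:
arm_command:
  commands:
    - [0.2,[0,0,0.5],0]
    - [0.2,[0,0,1.5],0]
    - [0.2,[0,0,3],0]
    - [0.2,[0,0,4],0]
    - [0.2,[0,0,4],0]
    - [0.2,[0,0,4],0]
    - [0.2,[0,0,4],0]
    - [0.2,[0,0,2],0]
    - [0.2,[0,0,0],0]
    - [0.2,[0,0,0],0]

```text
clock: 44.0
position: [0.4661, 0.2909, 0.3365]
ee_rot: [0.451, -0.451, -0.544, 0.545]
contact_force: [0.2, -0.5, -1.2]
width: 0.0053
```

```bash
python3 look.py m 5 .4625 .3125 .228
```

```text
t 44.0 p [0.4661 0.2909 0.3365] yawx 1.758 appr [-0.001 -0.    -1.   ] q6 [ 0.43 -1.33] F [ 0.2 -0.5 -1.2] w 0.0053
wrm [0.4605 0.3132] n 1691 res 0.0012 h [0.4557 0.2905 0.3451] ztop 0.357 ang -1.778 rad 0.0231 topmean [0.461  0.2907 0.3521]
sim [0.4609 0.3106] n 104 res 0.0018 h [0.4596 0.2843 0.3304] ztop 0.3562 ang -1.617 rad 0.0263 topmean [0.4589 0.2847 0.3508]
scm [0.4638 0.3129] n 62 res 0.0021 h [0.4751 0.2868 0.3282] ztop 0.3567 ang -1.162 rad 0.0284 topmean [0.4753 0.2873 0.3515]
```

View pics/cm.png

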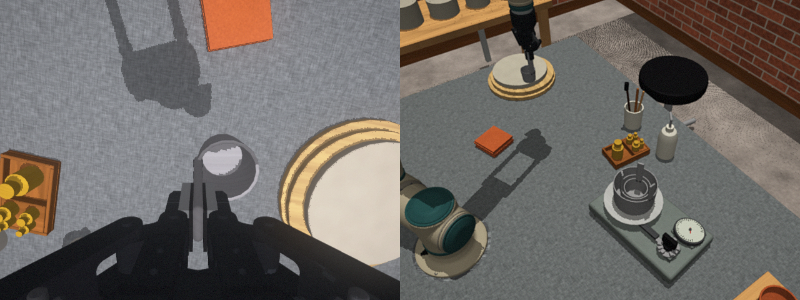

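Emit:
arm_command:
  commands:
    - [0.2,[0.2,-1.5,1],0]
    - [0.2,[0.4,-3.5,0.5],0]
    - [0.2,[0.4,-4,0],0]
    - [0.2,[0.4,-4,0],0]
    - [0.2,[0.4,-4,0],0]
    - [0.2,[0.4,-4,0],0]
    - [0.2,[0.4,-4,0],0]
    - [0.2,[0.4,-4,0],0]
    - [0.2,[0.4,-4,0],-0.03]
    - [0.2,[0.4,-4,0],-0.03]
    - [0.2,[0.4,-4,0],-0.03]
    - [0.2,[0.4,-4,0],-0.03]

```text
clock: 45.35
position: [0.5118, -0.1615, 0.3524]
ee_rot: [0.484, -0.483, -0.516, 0.516]
contact_force: [1.0, 0.4, -0.4]
width: 0.0048
```

Emit:
arm_command:
  commands:
    - [0.2,[0.4,-4,0],-0.03]
    - [0.2,[0.4,-3,0],0]
    - [0.2,[0,-1.7,0],0]
    - [0.2,[0,0,0],0]
    - [0.2,[0,0,0],0]
    - [0.2,[0,0,0],0]

```text
clock: 45.95
position: [0.5204, -0.2445, 0.3526]
ee_rot: [-0.491, 0.49, 0.51, -0.509]
contact_force: [-0.4, 1.4, -0.8]
width: 0.0053
```

```bash
python3 look.py n 5 .518 -.2235 .243; python3 - <<'E'
from dip import *
for n,z in [(1,.083),(3,.086),(4,.089)]:
  for o in fitdip(['wrn','sin','scn'],(.5185,-.222),n,z): print(n,*o[:6])
E
```

```text
t 45.95 p [ 0.5204 -0.2445  0.3526] yawx 1.609 appr [-0.     0.001 -1.   ] q6 [-0.56 -2.17] F [-0.4  1.4 -0.8] w 0.0053
wrn [ 0.5181 -0.2218] n 1794 res 0.0012 h [ 0.5103 -0.2442  0.3592] ztop 0.372 ang -1.908 rad 0.0237 topmean [ 0.5145 -0.2441  0.3666]
sin [ 0.52   -0.2236] n 199 res 0.0013 h [ 0.5126 -0.2483  0.3494] ztop 0.3719 ang -1.864 rad 0.0258 topmean [ 0.5118 -0.2475  0.3674]
scn [ 0.5224 -0.2221] n 140 res 0.0016 h [ 0.5307 -0.2465  0.3495] ztop 0.372 ang -1.244 rad 0.0258 topmean [ 0.5301 -0.2461  0.3665]
1 wrn [ 0.5177 -0.222 ] n 1660 res 0.0012
1 sin [ 0.5191 -0.2244] n 397 res 0.0013
1 scn [ 0.5224 -0.2229] n 265 res 0.0015
3 wrn [ 0.518  -0.2229] n 806 res 0.0011
3 sin [ 0.5194 -0.2251] n 230 res 0.0015
3 scn [ 0.5232 -0.2234] n 178 res 0.0016
4 wrn [ 0.5188 -0.224 ] n 668 res 0.001
4 sin [ 0.5195 -0.2267] n 244 res 0.0018
4 scn [ 0.5236 -0.2242] n 141 res 0.0021
```

View pics/cn.png

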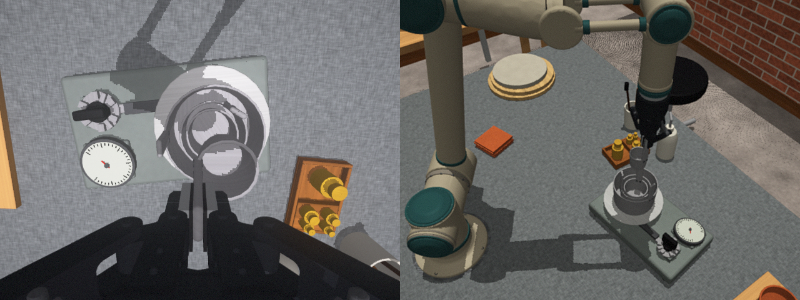

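Emit:
arm_command:
  commands:
    - [0.2,[0.05,-0.25,-1.5],0]
    - [0.2,[0,0,-3],0]
    - [0.2,[0,0,-3],0]
    - [0.2,[0,0,-3],0]
    - [0.2,[0,0,-2],0]
    - [0.2,[0,0,-1.2],0]
    - [0.2,[0,0,-0.4],0]
    - [0.2,[0,0,-0.2],0]
    - [0.2,[0,0,0],0]
    - [0.2,[0,0,0],0]

```text
clock: 47.1
position: [0.5218, -0.2487, 0.2105]
ee_rot: [-0.49, 0.491, 0.509, -0.509]
contact_force: [0.9, 0.2, -0.3]
width: 0.0053
```

Emit:
arm_command:
  commands:
    - [0.2,[0,0,-0.2],0]
    - [0.2,[0,0,-0.2],0]
    - [0.2,[0,0,-0.2],0]
    - [0.2,[0,0,0],0]

```text
clock: 47.5
position: [0.521, -0.2483, 0.203]
ee_rot: [0.491, -0.49, -0.509, 0.509]
contact_force: [0.7, -0.2, -1.3]
width: 0.0052
```

Emit:
arm_command:
  commands:
    - [0.2,[0,0,-0.1],0]
    - [0.2,[0,0,0],0]

```text
clock: 47.7
position: [0.5211, -0.2484, 0.2022]
ee_rot: [-0.491, 0.491, 0.509, -0.509]
contact_force: [-0.3, 0.4, 0.2]
width: 0.0051
```

Emit:
arm_command:
  commands:
    - [0.2,[0,0,-0.1],0]
    - [0.2,[0,0,0],0]

```text
clock: 47.9
position: [0.5211, -0.2484, 0.2012]
ee_rot: [-0.491, 0.491, 0.509, -0.509]
contact_force: [0.8, -0.7, -0.9]
width: 0.005
```

Emit:
arm_command:
  commands:
    - [0.2,[0,0,-0.1],0]
    - [0.2,[0,0,0],0]

```text
clock: 48.1
position: [0.5211, -0.2483, 0.2002]
ee_rot: [-0.491, 0.491, 0.509, -0.509]
contact_force: [0.3, 0.4, -1.2]
width: 0.005
```

Emit:
arm_command:
  commands:
    - [0.2,[0,0,-0.1],0]
    - [0.2,[0,0,0],0]

```text
clock: 48.3
position: [0.5212, -0.2485, 0.1999]
ee_rot: [-0.49, 0.491, 0.509, -0.509]
contact_force: [-0.9, 0.5, 3.6]
width: 0.0053
```

Emit:
arm_command:
  commands:
    - [0.2,[0,0,-0.1],0]
    - [0.2,[0,0,0],0]

```text
clock: 48.5
position: [0.5213, -0.2486, 0.1997]
ee_rot: [-0.49, 0.491, 0.509, -0.509]
contact_force: [-2.4, 0.2, 5.9]
width: 0.0052
```

Emit:
arm_command:
  commands:
    - [1,[0,0,0],0]
    - [1.8,[0,0,0],0]
    - [1.8,[0,0,0],0]
    - [1.8,[0,0,0],0]
    - [1.8,[0,0,1.5],0]
    - [1.8,[0,0,3],0]
    - [1.8,[0,0,4],0]
    - [1.8,[0,0,4],0]
    - [1.8,[-2,4,2],0]
    - [1.8,[-2,4,0],0]
    - [1.8,[-2,4,0],0]
    - [1.8,[-2,4,0],0]

```text
clock: 49.7
position: [0.4403, -0.0871, 0.3433]
ee_rot: [-0.491, 0.491, 0.509, -0.509]
contact_force: [-0.0, 0.7, 1.0]
width: 0.0177
```

Emit:
arm_command:
  commands:
    - [1.8,[-1,3,0],0]
    - [1.8,[0,2,0],0]
    - [1.8,[0,0,0],0]
    - [1.8,[0,0,0],0]
    - [1.8,[0,0,0],0]

```text
clock: 50.2
position: [0.4315, -0.0392, 0.3431]
ee_rot: [0.491, -0.491, -0.509, 0.509]
contact_force: [0.4, 0.2, 0.1]
width: 0.0181
```

```bash
python3 look.py o 5 .518 -.2235 .092; python3 - <<'E'
from dip import *
for n,z in [(1,.083),(3,.086),(4,.089),(5,.092)]:
  for o in fitdip(['wro','sio','sco'],(.5185,-.223),n,z): print(n,*o[:6])
for f in ['wro','sio','sco']:
    W=cloud(load(f));q=np.hypot(W[...,0]-.519,W[...,1]+.223);m=(q>.075)&(q<.088)&(W[...,2]>.07)&(W[...,2]<.095);print('pan z',np.median(W[m][:,2]),np.percentile(W[(q<.07)&(W[...,2]<.3)][:,2],99.5))
    q=(np.hypot(W[...,0]-.624,W[...,1])<.03)&(W[...,2]>.07)&(W[...,2]<.1);print('weight',W[q].mean(0) if q.any() else None)
    k=(np.hypot(W[...,0]-.502,W[...,1]+.4)<.03)&(W[...,2]>.11)&(W[...,2]<.14);P=W[k];print('knob',cv2.minAreaRect((P[:,:2]*1000).astype(np.float32)),np.median(P[:,2])) if k.sum()>5 else 0
a=cv2.imread('pics/sio.png')[200:460,300:520];b=cv2.imread('pics/sco.png')[220:420,140:420]
cv2.imwrite('pics/co2.png',np.hstack([cv2.resize(a,(360,425)),cv2.resize(b,(440,314)) if 0 else cv2.copyMakeBorder(cv2.resize(b,(440,314)),0,111,0,0,0)]))
E
```

```text
t 50.2 p [ 0.4315 -0.0392  0.3431] yawx 1.607 appr [-0. -0. -1.] q6 [-0.25 -1.86] F [0.4 0.2 0.1] w 0.0181
wro [ 0.5271 -0.2239] n 804 res 0.003 h [ 0.5228 -0.2449  0.1926] ztop 0.2155 ang -1.771 rad 0.0214 topmean [ 0.5305 -0.2276  0.2127]
sio [ 0.5146 -0.2294] n 186 res 0.0034 h [ 0.5244 -0.2506  0.1877] ztop 0.216 ang -1.138 rad 0.0234 topmean [ 0.5248 -0.2424  0.2123]
sco [ 0.5126 -0.2253] n 97 res 0.0026 h [ 0.4895 -0.2122  0.186 ] ztop 0.216 ang 2.627 rad 0.0266 topmean [ 0.5137 -0.2352  0.2128]
1 wro [ 0.5172 -0.2207] n 2029 res 0.0013
1 sio [ 0.5191 -0.2242] n 407 res 0.0013
1 sco [ 0.5224 -0.2229] n 262 res 0.0015
3 wro [ 0.5171 -0.2221] n 1382 res 0.001
3 sio [ 0.5196 -0.2248] n 210 res 0.0014
3 sco [ 0.5144 -0.2052] n 144 res 0.0027
4 wro [ 0.5174 -0.2239] n 809 res 0.0014
4 sio [ 0.5195 -0.2268] n 214 res 0.0019
4 sco [ 0.5249 -0.2251] n 137 res 0.0027
5 wro [ 0.5271 -0.2239] n 804 res 0.003
5 sio [ 0.5146 -0.2294] n 186 res 0.0034
5 sco [ 0.5126 -0.2253] n 97 res 0.0026
pan z 0.08138331456286094 0.2134352726877109
weight [ 0.62203685 -0.0063091   0.07768865]
pan z 0.08089196184502165 0.21497898272443702
weight [ 0.62317094 -0.00189704  0.07742748]
knob ((502.3794860839844, -402.780029296875), (16.031070709228516, 45.4541130065918), 10.836181640625) 0.11517928413372326
pan z 0.08028955912128281 0.2138553522489709
weight [ 6.29288479e-01 -4.03490182e-04  7.75393141e-02]
knob ((505.3775634765625, -401.1546936035156), (16.878934860229492, 44.849578857421875), 7.833189010620117) 0.11434157792975584
```

View pics/co2.png

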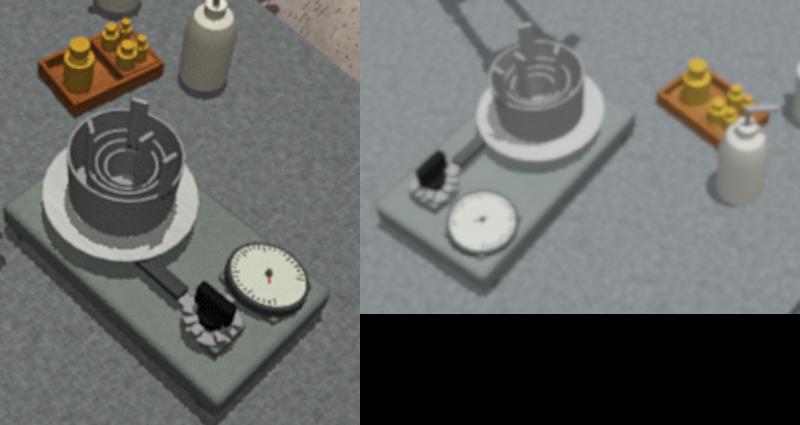

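View pics/co.png

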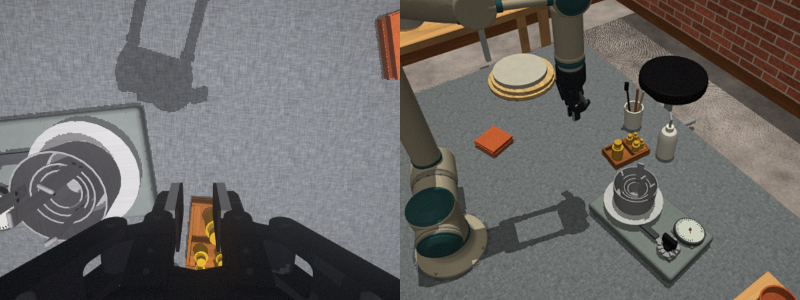

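Everything looks nested. I take one view from above to check dipper 5's floor.

Emit:
arm_command:
  commands:
    - [1.8,[1,-1,1],0]
    - [1.8,[2.3,-2.8,1],0]
    - [1.8,[2.3,-3,0],0]
    - [1.8,[2.3,-3,0],0]
    - [1.8,[2.3,-3,0],0]
    - [1.8,[2.3,-3,0],0]
    - [1.8,[0.4,-2,0],0]
    - [1.8,[0,-0.5,0],0]
    - [1.8,[0,0,0],0]
    - [1.8,[0,0,0],0]
    - [1.8,[0,0,0],0]

```text
clock: 51.45
position: [0.5595, -0.2201, 0.3641]
ee_rot: [-0.49, 0.49, 0.51, -0.509]
contact_force: [-0.1, -0.4, 0.1]
width: 0.0179
```

```bash
python3 look.py p 5 .518 -.2235 .0905; python3 - <<'E'
from dip import *
for n,z in [(1,.0815),(3,.0845),(4,.0875),(5,.0905)]:
  for o in fitdip(['wrp'],(.518,-.223),n,z): print(n,*o[:6])
W=cloud(load('wrp'));q=np.hypot(W[...,0]-.518,W[...,1]+.2235)
for a,b in [(0,.015),(.024,.0275),(.033,.0362),(.038,.041),(.043,.0465),(.063,.067),(.08,.09)]:
    m=(q>a)&(q<b)&(W[...,2]<.25);print(a,b,np.percentile(W[m][:,2],[5,25,50,75,95]).round(4))
E
```

```text
t 51.45 p [ 0.5595 -0.2201  0.3641] yawx 1.609 appr [ 0.001  0.    -1.   ] q6 [-0.49 -2.1 ] F [-0.1 -0.4  0.1] w 0.0179
wrp [ 0.5189 -0.2244] n 714 res 0.0018 h [ 0.5394 -0.2116  0.2102] ztop 0.2153 ang 0.56 rad 0.0242 topmean [ 0.532  -0.2269  0.2128]
sip [ 0.5211 -0.2277] n 162 res 0.0018 h [ 0.5409 -0.2147  0.1876] ztop 0.2167 ang 0.582 rad 0.0237 topmean [ 0.5335 -0.2288  0.2124]
scp [ 0.5177 -0.2213] n 127 res 0.0032 h [ 0.5208 -0.2135  0.1873] ztop 0.2143 ang 1.194 rad 0.0084 topmean [ 0.52   -0.2221  0.2119]
1 wrp [ 0.5174 -0.222 ] n 2537 res 0.0011
3 wrp [ 0.518  -0.2229] n 1341 res 0.0012
4 wrp [ 0.5191 -0.2265] n 1201 res 0.0028
5 wrp [ 0.5189 -0.2244] n 714 res 0.0018
0 0.015 [0.0923 0.0931 0.0936 0.0941 0.095 ]
0.024 0.0275 [0.0898 0.0916 0.1344 0.2072 0.2139]
0.033 0.0362 [0.1354 0.1389 0.1396 0.1404 0.2135]
0.038 0.041 [0.0875 0.0968 0.1082 0.1199 0.1951]
0.043 0.0465 [0.1426 0.144  0.1447 0.1454 0.2134]
0.063 0.067 [0.1409 0.1529 0.157  0.1578 0.1588]
0.08 0.09 [0.0803 0.0811 0.0816 0.0822 0.0829]
```

View pics/wrp.png

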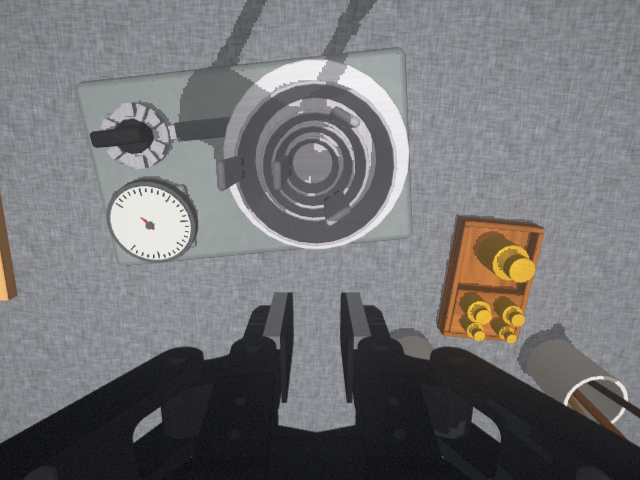

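All nesting heights match: dipper 5's floor is 12.0 mm above the pan, which equals four 3 mm floors, and the rims are at 157, 145, 140 and 134 mm. I hand the job in.

```bash
python3 -c "
from rig import manip
print(manip.sign_off())"
```

```text
the job is handed in; nothing more can be done
None
```

The scale is put away and the job was handed in at about 51.5 s of the 210 s allowed; sign-off reports no verdict.

- **Weight:** the brass weight stands in the free well. Its top is about 78 mm above the table, where about 81 mm was expected, within depth error. It is within a few millimetres of the well's centre.
- **Lock:** I pulled the knob up, turned it 60.4° clockwise and released it; it came back to its original height. The pan was empty and fully up at 82.6 mm then.
- **Dippers:** four are present, the largest and the three smallest (1, 3, 4 and 5). They are nested upright on the locked pan, with their handles turned apart.
    - **Heights:** in the last overhead view the pan is at 81.6 mm, so it has sunk about 1.4 mm. The rims are at 157, 145, 140 and 134 mm. The inside floor of the smallest dipper is at 93.6 mm, exactly four floor thicknesses above the pan.
    - **Centres:** the outermost is within about 2 mm of the pan's centre. The clean fits put neighbouring dippers within about 3 mm of each other.
- **Bystanders and forces:** the brush jar, pump bottle and tiles were not touched. Contact forces read while setting things down stayed at about 6 N or less.

**Checks that disagreed:** the scene and side cameras differ from the wrist camera by 2–5 mm, within calibration. After nesting, the circle fits for the inner dippers were disturbed by neighbouring rims, so I relied on the heights and the overhead picture there.

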